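Nest the drained steel beakers on the clean tray

ROBOT

A 6-joint arm with a two-finger parallel gripper is mounted at the origin on a cart in front of the work surface, level with it; the furniture and walls round the work are solid. World frame = base frame: x ahead of the robot, y to its left, z up, the work surface at z = 0. Lengths are in mm, angles in degrees, forces in N, time in s.
With the tool pointing down it reaches from about 300 to 850 mm from the base axis. Payload 4.2 kg.
Tool frame: the origin (TCP) lies on the centre line of the jaws, within the pads' length; the fingertips stand 14 mm ahead of it and the grasp point (between the pads) lies 5 mm behind it; z points along the fingers, y is the line along which they close (so a half turn about z gives the same grasp; the last joint's range is limited). The gripper opens to 91 mm and grips with 3 to 60 N. Pads are 32 mm wide; open, the fingers measure 118 mm over their backs; the gripper's body (76 mm by 178 mm) begins 60 mm behind the grasp point.
Start: joints at [-69.442, 18.312, 89.639, -0, 72.044, -1.146], TCP at [212.642, -534.252, 227.976] pointing down, gripper open.
Joint ranges: [-177.97, 177.97], [-48.28, 115.42], [12.27, 149.76], [-77.06, 257.06], [2.81, 150.46], [-146.56, 146.56]. Speed limits (degrees/s): [147.25, 147.25, 180, 180, 180, 180].

INTERFACE

Orientations are given as [roll, pitch, yaw] about the fixed x, y, z axes, in that order (R = Rz(yaw) Ry(pitch) Rx(roll)).
In Python, from workcell import * gives the robot as it stands. The module is installed in compiled form; this text tells all that it offers.
- The arm moves only by the shell command python3 -m crank 'ROWS' [FORCE]. ROWS is JSON, a list of rows, each an object of numbers: "grip": the finger opening in m, from 0 to 0.0912; "x", "y", "z": the shift along the tool's x, y, z in m; "yaw": the turn about the tool's z in rad. In form: [{"grip": .., "x": .., "y": .., "z": .., "yaw": ..}, ...]. A call has exactly 5 rows; each row is the pose to reach, as a shift and turn from the pose commanded when the call began, along the tool's axes at that moment; what a row does not reach only later rows make up. A row lasts 1/12 s, in which the tool goes at most 41.7 mm and 7.16 degrees, less where a joint would pass 70% of its speed; a pose out of reach is approached as far as the arm can. A call with a gripper value outside its range is refused whole. The fingers move at their own pace and stop on an object; FORCE is the grip in N (left out, the last holds). Time passes only in rows, so rows that repeat a pose let the fingers close, or fill a call up. It gives the time, the measured TCP pose, the force, the opening and the grip force at its end, in the units of the state.
- state(): the state, without advancing time (a new reading comes with each control period).
- grab_frame(name): name is "scene" or "side" or "wrist"; returns the picture (384x512x3 uint8, red, green, blue); there is no depth.
- camera_model(name): a dict with "intrinsics" (3x3 intrinsics, pixels), "R" (3x3) and "t" (3): a world point X has camera coordinates R X + t. Camera axes: x right, y down, z forward; pixel columns grow to the right and rows downward; lengths in mm; the calibration is good to about 2 mm. A picture is of the moment at which its call begins: read the wrist's pose just before it. camera_model takes no time and is no camera call; for the wrist camera it gives the pose at the moment of the call.
- job_done(): hands the job in; it is judged then, once.
The state is a dict: "time_s": time; "qpos": joint angles; "qvel": joint speeds; "effort": joint torques, N m; "ee_pos": TCP position; "ee_rot": TCP orientation; "force": force on the tool from outside, world axes, zero at the start; "torque": the same for the moment, N m; "gripper_width": finger opening in mm; "gripper_force": force on a finger pad.
Only numpy, scipy, OpenCV 4.12 (cv2) and the standard library are available. Lean on these libraries where they do the work, as an engineer would, in place of code of your own. Each camera call takes 0.05 s, during which the arm holds its last target. There are 200 camera calls.

TASK

The washed steel beakers have drained on the sloped wire rack. Take the two beakers off the rack and nest the set on the tray, everything mouth down with the rims resting on the tray: the medium one over the small one that already stands there, then the large one over both. Lower each one on rather than dropping it, and leave the flask and the bottles round about where they stand.

Things in the scene. Friction and masses are not known exactly. Their poses are not given: they have to be found in the camera images.
- beaker_small: small steel beaker, plain round and slightly tapered, standing mouth down on the tray. 70 mm high; outer diameter 44 mm at the closed base (with a 4 mm bevel), 50 mm at the mouth (53 mm over the rolled rim); wall 2 mm, base 3 mm thick. Origin: centre of the mouth plane; +z runs along its axis towards the closed base, so z points up when it stands mouth down
- beaker_medium: medium steel beaker of the same shape, hanging mouth down over one of the outer wire loops of the rack. 82 mm high; outer diameter 55 mm at the closed base (4 mm bevel), 61 mm at the mouth (64 mm over the rolled rim); wall 2 mm, base 3 mm. Origin: centre of the mouth plane; +z along its axis towards the closed base
- beaker_large: large steel beaker of the same shape, hanging mouth down over the other outer wire loop of the rack. 94 mm high; outer diameter 66 mm at the closed base (4 mm bevel), 72 mm at the mouth (75 mm over the rolled rim); wall 2 mm, base 3 mm. Origin: centre of the mouth plane; +z along its axis towards the closed base
- rack: fixed steel wire draining rack, 272 mm wide (y), 165 mm deep, 100 mm high without its loops. Its grid slopes 25 degrees, low towards -x. Three wire loops (24 mm wide, 52 mm high) stand square to the grid, 90 mm apart along y. A beaker on one rests its mouth on the grid, its axis leaning about 25 degrees to the rack's -x; draw it off along its axis by 55 mm. Origin: centre of underside
- tray: fixed shallow plain steel tray, 170 mm (x) by 240 mm (y), rim 19 mm high. Origin: centre of the underside
- tray_floor (a point): centre of the tray's flat inner floor, 3 mm above the worktop, axes as the tray's
- flask: clear conical flask, 84 mm wide, 145 mm high, standing behind the work; bystander. Origin: centre of its foot
- small_bottle: clear lab bottle with a blue screw cap, 50 mm wide, 132 mm high, standing right of the work; bystander. Origin: centre of its foot
- wash_bottle: white wash bottle with a red bent spout, 66 mm wide, 214 mm high, standing left of the work; bystander. Origin: centre of its foot

How it is judged (in metres and radians):
On the way, in this order (a step that is already met when the one before it is completed fails the run):
1. the medium beaker is right down over the small one, mouth down on the tray (horizontal distance between beaker_medium and beaker_small below 0.008 m and z of beaker_medium in the frame of tray_floor below 0.005 m and angle between beaker_medium's own z axis and vertical below 0.1 rad), for 0.2 s.
2. the large beaker is right down over the other two (horizontal distance between beaker_large and beaker_medium below 0.008 m and z of beaker_large in the frame of tray_floor below 0.005 m and angle between beaker_large's own z axis and vertical below 0.1 rad), for 0.2 s.
At the end, for the whole second after the job is handed in: All three beakers stand mouth down on the tray, one inside the other: rims within 5 mm of the tray's floor, axes within about 3 degrees of vertical and within 8 mm of each other, the set inside the tray, released and at rest (horizontal distance between beaker_medium and beaker_small below 0.008 m and horizontal distance between beaker_large and beaker_medium below 0.008 m and z of beaker_small in the frame of tray_floor between -0.005 and 0.005 m and angle between each of beaker_small, beaker_medium, beaker_large's own z axis and vertical below 0.05 rad and linear speed of each of beaker_small, beaker_medium, beaker_large below 0.02 m/s and x of beaker_small in the frame of tray_floor between -0.085 and 0.085 m and y of beaker_small in the frame of tray_floor between -0.12 and 0.12 m and z of beaker_medium in the frame of tray_floor between -0.005 and 0.005 m and x of beaker_medium in the frame of tray_floor between -0.085 and 0.085 m and y of beaker_medium in the frame of tray_floor between -0.12 and 0.12 m and z of beaker_large in the frame of tray_floor between -0.005 and 0.005 m and x of beaker_large in the frame of tray_floor between -0.085 and 0.085 m and y of beaker_large in the frame of tray_floor between -0.12 and 0.12 m); the robot touches nothing.
It fails at once if the medium beaker is dropped: it comes down over the small one faster than 0.5 m/s (horizontal distance between beaker_medium and beaker_small below 0.03 m and z of beaker_medium in the frame of tray_floor below 0.08 m and linear speed of beaker_medium above 0.5 m/s).
It fails at once if the large beaker is dropped: it comes down over the others faster than 0.5 m/s (horizontal distance between beaker_large and beaker_medium below 0.03 m and z of beaker_large in the frame of tray_floor below 0.09 m and linear speed of beaker_large above 0.5 m/s).
It fails at once if the flask or a bottle is pushed away or knocked over (distance of any of flask, small_bottle, wash_bottle from where it was at the start of the episode above 0.03 m or angle between any of flask, small_bottle, wash_bottle's own z axis and vertical above 0.5 rad).
It also fails if it takes over 70 s, if anything falls off the work surface, if the arm or the gripper's body presses on something with over 40 N, if the wrist force passes 120 N, or if a joint passes its speed limit or range.

## Working session

There is one attempt and no reset: what is moved stays moved. The work goes in short steps, Python scripts to look and compute and a shell command to move; the robot and the scene stay as the last step left them, time stands still between calls to the robot, and variables do not carry over. Pictures are saved under pics/ and viewed, at most 10 in all, crops included, and the job is handed in when it is done.

```bash
mkdir -p pics; python3 - <<'E'
from workcell import *
import cv2,numpy as np
print(state())
for n in ("scene","side"):
    im=grab_frame(n); cv2.imwrite(f"pics/{n}0.png",cv2.cvtColor(im,cv2.COLOR_RGB2BGR)); c=camera_model(n)
    R=np.array(c["R"]);t=np.array(c["t"]);print(n,c["intrinsics"],"cam",-R.T@t,"fwd",R[2])
a=cv2.imread("pics/scene0.png");b=cv2.imread("pics/side0.png")
E
```

```text
{'time_s': 0.0, 'qpos': array([-6.94420373e+01,  1.83521740e+01,  8.97087519e+01,  7.49613209e-04,
        7.20440486e+01, -1.14464542e+00]), 'qvel': array([ 0.04518294, -0.04584691, -0.0401088 , -0.03709066, -0.01994842,
       -0.02111338]), 'effort': array([ 4.53668545e-04, -4.12453759e+01, -2.31981486e+01,  7.29840738e-02,
        4.57302493e-02, -1.32329283e-04]), 'ee_pos': array([ 212.46893588, -533.76566852,  227.09903368]), 'ee_rot': array([-1.79895061e+02, -2.80955691e-03,  2.17023738e+01]), 'force': array([-0.4573881 ,  0.22839049,  0.718639  ]), 'torque': array([-0.03273968, -0.00751949, -0.03091169]), 'gripper_force': 0.0, 'gripper_width': 91.34450263674499}
scene [[424.02641102   0.         253.95875075]
 [  0.         424.02641102 190.22077944]
 [  0.           0.           1.        ]] cam [-307.93386936  779.76033933  881.71276541] fwd [ 0.6376187  -0.52083131 -0.56760651]
side [[440.09152036   0.         257.45978239]
 [  0.         440.09152036 192.94785308]
 [  0.           0.           1.        ]] cam [  617.05783122 -1235.58377106   920.05958024] fwd [-0.00089288  0.82567316 -0.56414806]
```

View pics/scene0.png

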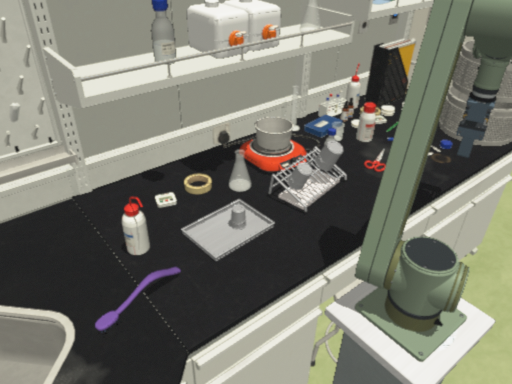

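View pics/side0.png

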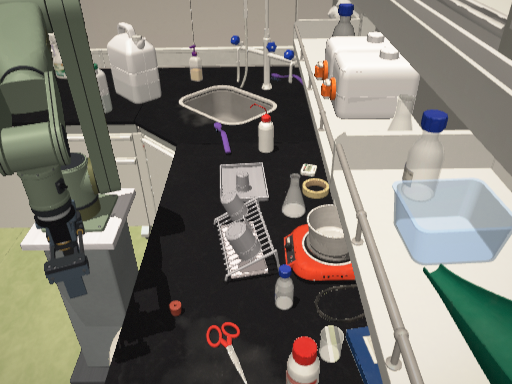

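```bash
cat > h.py <<'E'
from workcell import *
import cv2,numpy as np
def ray(n,p,c=None):
    c=c or camera_model(n);R=np.array(c["R"]);t=np.array(c["t"]);K=np.array(c["intrinsics"])
    return -R.T@t, R.T@np.linalg.inv(K)@np.array([p[0],p[1],1.])
def onz(n,p,z,c=None):
    o,d=ray(n,p,c);return o+d*(z-o[2])/d[2]
def tri(rays):
    A=0;b=0
    for o,d in rays:
        d=d/np.linalg.norm(d);P=np.eye(3)-np.outer(d,d);A=A+P;b=b+P@o
    return np.linalg.solve(A,b)
def proj(n,X,c=None):
    c=c or camera_model(n);q=np.array(c["intrinsics"])@(np.array(c["R"])@X+np.array(c["t"]));return q[:2]/q[2]
E
python3 - <<'E'
from h import *
np.set_printoptions(precision=1,suppress=True)
for p in [(182,229),(238,202),(274,226),(218,256)]: print("tray sc",onz("scene",p,19))
for p in [(219,163),(268,163),(270,200),(220,200)]: print("tray si",onz("side",p,19))
print("small top",onz("scene",(238,208),73),onz("side",(242,172),73))
print("med",tri([ray("scene",(299,174)),ray("side",(233,205))]),"lar",tri([ray("scene",(331,152)),ray("side",(241,238))]))
for n,(x0,y0,x1,y1) in dict(scene=(180,125,370,260),side=(205,150,335,285)).items():
    im=cv2.imread(f"pics/{n}0.png")[y0:y1,x0:x1]
    s=4; im=cv2.resize(im,None,fx=s,fy=s,interpolation=cv2.INTER_CUBIC)
    for g in range(0,x1-x0,20): cv2.putText(im,str(x0+g),(g*s,8),0,.3,(0,255,255));cv2.line(im,(g*s,10),(g*s,14),(0,255,255))
    for g in range(0,y1-y0,20): cv2.putText(im,str(y0+g),(0,g*s+4),0,.3,(0,255,255))
    cv2.imwrite(f"pics/{n}0c.png",im); print(im.shape)
c=camera_model("wrist");R=np.array(c["R"]);t=np.array(c["t"]);s=state()
from scipy.spatial.transform import Rotation as Ro
T=Ro.from_euler("xyz",s["ee_rot"],degrees=True)
print("wristcam in tool",T.inv().apply(-R.T@t-s["ee_pos"]),"fwd",T.inv().apply(R[2]),"right",T.inv().apply(R[0]),c["intrinsics"]); print(T.as_matrix())
E
```

```text
tray sc [630.1 303.   19. ]
tray sc [638.6  76.5  19. ]
tray sc [464.9  62.8  19. ]
tray sc [460.2 282.9  19. ]
tray si [461.9 301.7  19. ]
tray si [659.7 295.9  19. ]
tray si [659.7  37.7  19. ]
tray si [482.2  42.3  19. ]
small top [553.6 139.7  73. ] [560.  141.9  73. ]
med [ 540.1 -111.8  109.3] lar [ 567.1 -292.9  123.7]
(540, 760, 3)
(540, 520, 3)
wristcam in tool [  73.5   -0.2 -156.7] fwd [-0.3 -0.   1. ] right [-0.  1. -0.] [[301.6   0.  256.4]
 [  0.  301.6 188.6]
 [  0.    0.    1. ]]
[[ 0.9  0.4 -0. ]
 [ 0.4 -0.9  0. ]
 [-0.  -0.  -1. ]]
```

View pics/scene0c.png

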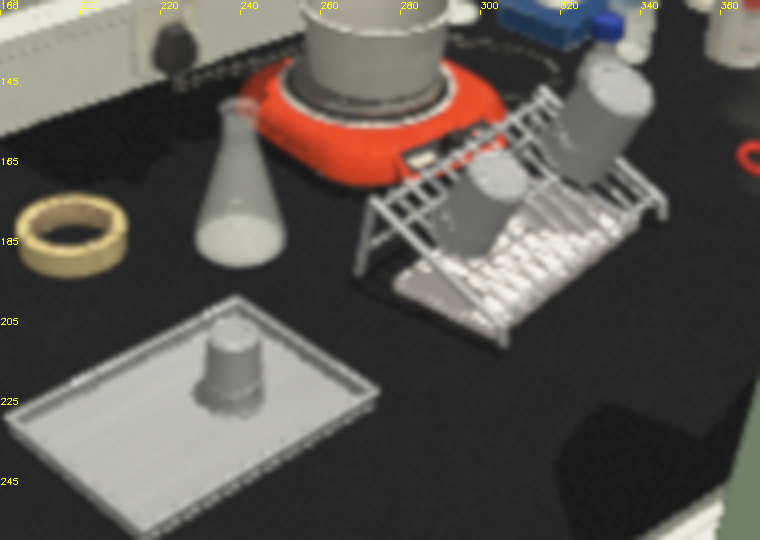

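View pics/side0c.png

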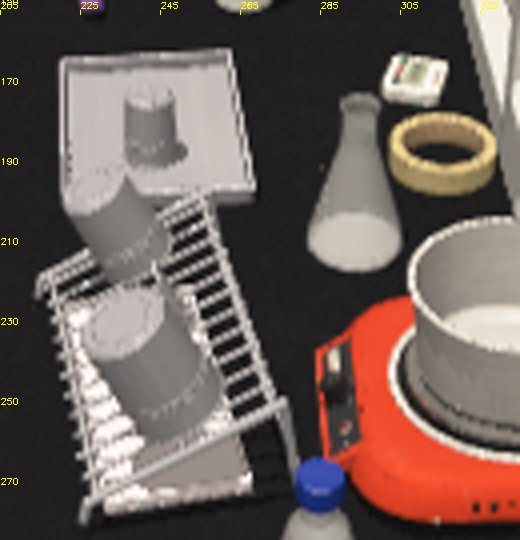

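```bash
python3 - <<'E'
from h import *
np.set_printoptions(precision=1,suppress=True)
f=lambda a,b: tri([ray("scene",(180+a[0]/4,125+a[1]/4)),ray("side",(205+b[0]/4,150+b[1]/4))])
print("med top",f((499,177),(95,190)),"large top",f((625,90),(124,325)))
print("toprail",f((375,205),(202,200)),f((547,97),(285,405)))
print("lowrail",f((505,325),(42,290)),f((662,205),(85,500)))
print("small", f((235,335),(149,100)))
print("flask",onz("scene",(240,188),0),"redcorner",onz("scene",(270,168),0))
E
```

```text
med top [ 524.6 -115.6  137.7] large top [ 552.2 -296.6  149.4]
toprail [609.3 -57.2  87.3] [ 661.4 -315.1   88.9]
lowrail [475.6 -90.8  22.1] [ 521.6 -338.1   25.3]
small [559.9 133.3  64.4]
flask [725.    2.7   0. ] redcorner [ 765.5 -176.9    0. ]
```

```bash
cat >> h.py <<'E'
def need(x,y,z,psi):
    s=state();p=s["ee_pos"];a=np.radians(s["ee_rot"][2]);d=np.array([x,y,z])-p
    ca,sa=np.cos(a),np.sin(a)
    print("t%.1f at %s yaw %.1f -> tool dx %.4f dy %.4f dz %.4f yaw %.3f w %.1f gf %.1f F %s"%(s["time_s"],np.round(p,1),s["ee_rot"][2],(ca*d[0]+sa*d[1])/1e3,(sa*d[0]-ca*d[1])/1e3,-d[2]/1e3,-np.radians((psi-s["ee_rot"][2]+180)%360-180),s["gripper_width"],s["gripper_force"],np.round(s["force"],1)))
E
python3 -m crank '[{"grip":0.0912,"x":0.034,"y":-0.021,"z":-0.002,"yaw":0.04},{"grip":0.0912,"x":0.068,"y":-0.042,"z":-0.004,"yaw":0.08},{"grip":0.0912,"x":0.102,"y":-0.063,"z":-0.006,"yaw":0.12},{"grip":0.0912,"x":0.136,"y":-0.084,"z":-0.008,"yaw":0.16},{"grip":0.0912,"x":0.17,"y":-0.105,"z":-0.01,"yaw":0.195}]' 20
python3 -c "
from h import *
need(535,-116,250,10.5)"
```

```text
time_s: 0.52
ee_pos: [332.2, -372.1, 237.7]
ee_rot: [-180.0, 0.0, 10.4]
force: [0.1, -0.4, 0.2]
gripper_width: 91.6
gripper_force: 0.0
t0.5 at [ 332.2 -372.1  237.7] yaw 10.4 -> tool dx 0.2456 dy -0.2154 dz -0.0123 yaw -0.002 w 91.6 gf 0.0 F [ 0.1 -0.4  0.2]
```

```bash
python3 -m crank '[{"grip":0.0912,"x":0.03,"y":-0.026,"z":-0.003},{"grip":0.0912,"x":0.06,"y":-0.052,"z":-0.006},{"grip":0.0912,"x":0.09,"y":-0.078,"z":-0.009},{"grip":0.0912,"x":0.12,"y":-0.104,"z":-0.012},{"grip":0.0912,"x":0.15,"y":-0.13,"z":-0.012}]'
python3 -m crank '[{"grip":0.0912,"x":0.024,"y":-0.021},{"grip":0.0912,"x":0.048,"y":-0.042},{"grip":0.0912,"x":0.072,"y":-0.063},{"grip":0.0912,"x":0.096,"y":-0.085},{"grip":0.0912,"x":0.096,"y":-0.085}]'
python3 - <<'E'
from h import *
need(535,-116,250,10.5)
c=camera_model("wrist");im=grab_frame("wrist");cv2.imwrite("pics/w1.png",im[:,:,::-1])
import pickle;pickle.dump(c,open("w1.pkl","wb"))
E
```

```text
t0.5 at [ 332.2 -372.1  237.7] yaw 10.4 -> tool dx 0.2456 dy -0.2154 dz -0.0123 yaw -0.002 w 91.6 gf 0.0 F [ 0.1 -0.4  0.2]validation failed for argument at $[0]...
validation failed for argument at $[0]...
```

View pics/w1.png

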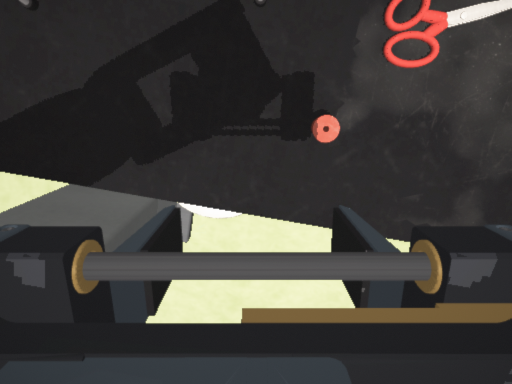

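```bash
python3 -m crank '[{"grip":0.0912,"x":0.025,"y":-0.026,"z":-0.003,"yaw":0},{"grip":0.0912,"x":0.05,"y":-0.052,"z":-0.006,"yaw":0},{"grip":0.0912,"x":0.075,"y":-0.078,"z":-0.009,"yaw":0},{"grip":0.0912,"x":0.1,"y":-0.104,"z":-0.012,"yaw":0},{"grip":0.0912,"x":0.125,"y":-0.13,"z":-0.012,"yaw":0}]' >/dev/null
python3 -m crank '[{"grip":0.0912,"x":0.015,"y":-0.021,"z":0,"yaw":0},{"grip":0.0912,"x":0.03,"y":-0.042,"z":0,"yaw":0},{"grip":0.0912,"x":0.045,"y":-0.063,"z":0,"yaw":0},{"grip":0.0912,"x":0.055,"y":-0.085,"z":0,"yaw":0},{"grip":0.0912,"x":0.055,"y":-0.085,"z":0,"yaw":0}]'
python3 - <<'E'
from h import *
need(525,-116,250,10.5)
c=camera_model("wrist");im=grab_frame("wrist");cv2.imwrite("pics/w2.png",im[:,:,::-1])
import pickle;pickle.dump(c,open("w2.pkl","wb"))
print(proj("wrist",np.array([524.6,-115.6,137.7]),c),proj("wrist",np.array([552.2,-296.6,149.4]),c))
E
```

```text
time_s: 1.4
ee_pos: [470.0, -126.3, 249.5]
ee_rot: [-179.9, 0.0, 10.8]
force: [0.8, 0.1, -0.1]
gripper_width: 91.2
gripper_force: 0.0
t1.4 at [ 470.  -126.3  249.5] yaw 10.8 -> tool dx 0.0559 dy 0.0001 dz -0.0005 yaw 0.004 w 91.2 gf 0.0 F [ 0.8  0.1 -0.1]
[256.43509951 127.65058578] [473.77433664 136.50191727]
```

View pics/w2.png

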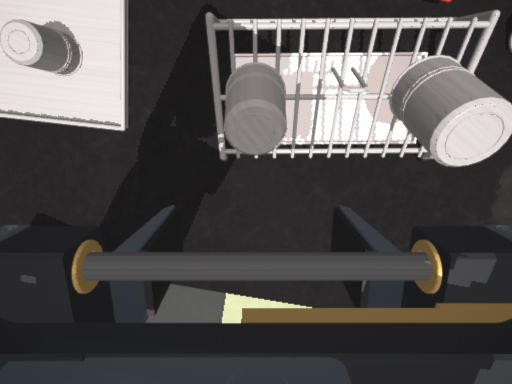

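```bash
python3 - <<'E'
from h import *
import pickle
np.set_printoptions(precision=1,suppress=True)
c=pickle.load(open("w2.pkl","rb"))
f=lambda a,b,w: tri([ray("scene",(180+a[0]/4,125+a[1]/4)),ray("side",(205+b[0]/4,150+b[1]/4)),ray("wrist",w,c)])
print("med",onz("wrist",(255,130),137.7,c),f((499,177),(95,190),(255,130)))
print("lar",onz("wrist",(474,137),149.4,c),f((625,90),(124,325),(474,137)))
print("small",onz("wrist",(20,42),73,c),f((235,335),(149,100),(20,42)))
print("tray",onz("wrist",(125,127),19,c),onz("wrist",(127,0),19,c),onz("wrist",(0,113),19,c))
print("rail",onz("wrist",(212,21),95,c),onz("wrist",(497,20),95,c))
t=onz("wrist",(255,130),137.7,c);a=np.radians(10.5);g=t+22*np.array([np.sin(.436)*np.cos(a),np.sin(.436)*np.sin(a),-np.cos(.436)])
print("grasp",g); need(g[0],g[1],g[2]-5,10.5)
E
```

```text
med [ 522.4 -114.7  137.7] [ 523.7 -115.   137.9]
lar [ 551.8 -296.9  149.4] [ 552.1 -296.7  149.5]
small [559.6 134.9  73. ] [559.3 135.9  65.8]
tray [486.7  46.3  19. ] [629.6  54.4  19. ] [474.9 201.   19. ]
rail [609.8 -57.4  95. ] [ 659.6 -316.9   95. ]
grasp [ 531.5 -113.   117.8]
t1.4 at [ 469.6 -128.1  249.6] yaw 10.7 -> tool dx 0.0637 dy -0.0033 dz 0.1368 yaw 0.004 w 91.2 gf 0.0 F [ 0.5 -0.9  0.2]
```

```bash
python3 -m crank '[{"grip":0.0912,"x":0.03,"y":-0.002,"z":0.0,"yaw":0},{"grip":0.0912,"x":0.064,"y":-0.002,"z":0.01,"yaw":0},{"grip":0.0912,"x":0.064,"y":-0.002,"z":0.03,"yaw":0},{"grip":0.0912,"x":0.064,"y":-0.002,"z":0.055,"yaw":0},{"grip":0.0912,"x":0.064,"y":-0.002,"z":0.08,"yaw":0}]' >/dev/null
python3 -m crank '[{"grip":0.0912,"x":0,"y":0,"z":0.02,"yaw":0},{"grip":0.0912,"x":0,"y":0,"z":0.035,"yaw":0},{"grip":0.0912,"x":0,"y":0,"z":0.048,"yaw":0},{"grip":0.0912,"x":0,"y":0,"z":0.057,"yaw":0},{"grip":0.0912,"x":0,"y":0,"z":0.057,"yaw":0}]'
python3 - <<'E'
from h import *
need(531.5,-113,112.8,10.5)
for i in range(3):
  im=grab_frame("wrist")
  need(531.5,-113,112.8,10.5)
cv2.imwrite("pics/w3.png",im[:,:,::-1])
E
```

```text
time_s: 2.28
ee_pos: [530.4, -116.5, 110.9]
ee_rot: [-179.9, 0.2, 10.5]
force: [-0.2, -0.1, -0.4]
gripper_width: 91.2
gripper_force: 0.0
t2.3 at [ 530.4 -116.5  110.9] yaw 10.5 -> tool dx 0.0017 dy -0.0033 dz -0.0019 yaw -0.000 w 91.2 gf 0.0 F [-0.2 -0.1 -0.4]
t2.3 at [ 531.3 -116.6  112.2] yaw 10.5 -> tool dx 0.0008 dy -0.0035 dz -0.0006 yaw -0.000 w 91.1 gf 0.0 F [-0.4  0.1  0. ]
t2.4 at [ 532.  -116.5  113.1] yaw 10.5 -> tool dx 0.0001 dy -0.0036 dz 0.0003 yaw -0.000 w 91.2 gf 0.0 F [-0.1 -0.2  0.1]
t2.4 at [ 532.5 -116.5  113.6] yaw 10.5 -> tool dx -0.0003 dy -0.0036 dz 0.0008 yaw 0.000 w 91.0 gf 0.0 F [ 0.9  0.2 -0.3]
```

View pics/w3.png

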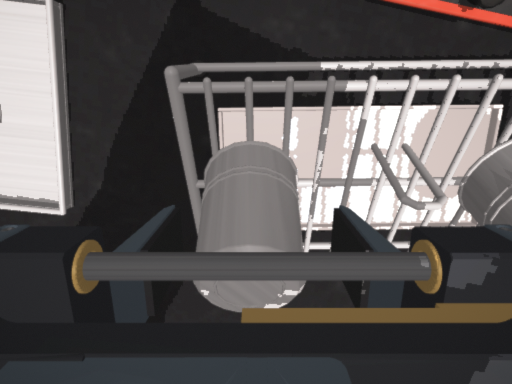

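```bash
python3 -m crank '[{"grip":0.0912,"x":0,"y":-0.003,"z":0,"yaw":0},{"grip":0.04,"x":0,"y":-0.003,"z":0,"yaw":0},{"grip":0.04,"x":0,"y":-0.003,"z":0,"yaw":0},{"grip":0.04,"x":0,"y":-0.003,"z":0,"yaw":0},{"grip":0.04,"x":0,"y":-0.003,"z":0,"yaw":0}]' 30
python3 -m crank '[{"grip":0.04,"x":0,"y":0,"z":0,"yaw":0},{"grip":0.04,"x":-0.001,"y":0,"z":-0.002,"yaw":0},{"grip":0.04,"x":-0.003,"y":0,"z":-0.0065,"yaw":0},{"grip":0.04,"x":-0.007,"y":0,"z":-0.015,"yaw":0},{"grip":0.04,"x":-0.012,"y":0,"z":-0.0257,"yaw":0}]' 30
```

```text
time_s: 2.85
ee_pos: [531.6, -112.9, 113.3]
ee_rot: [180.0, -0.0, 10.5]
force: [-0.8, -0.2, 0.3]
gripper_width: 67.6
gripper_force: 0.0
time_s: 3.27
ee_pos: [518.9, -115.1, 138.9]
ee_rot: [-180.0, 0.1, 10.5]
force: [0.0, 0.1, -0.3]
gripper_width: 58.0
gripper_force: 30.0
```

```bash
python3 -m crank '[{"grip":0.04,"x":-0.005,"y":0,"z":-0.011,"yaw":0},{"grip":0.04,"x":-0.01,"y":0,"z":-0.022,"yaw":0},{"grip":0.04,"x":-0.015,"y":0,"z":-0.033,"yaw":0},{"grip":0.04,"x":-0.018,"y":0,"z":-0.04,"yaw":0},{"grip":0.04,"x":-0.018,"y":0,"z":-0.05,"yaw":0}]' 30
python3 - <<'E'
from h import *
ims=[cv2.resize(grab_frame(n)[:,:,::-1],None,fx=1,fy=1) for n in ("scene","side","wrist")]
a=cv2.resize(ims[0][125:250,180:360],None,fx=2.2,fy=2.2);b=cv2.resize(ims[1][150:285,200:330],None,fx=2.2,fy=2.2)
o=np.zeros((600,800,3),np.uint8);o[:275,:396]=a[:275];o[:297,400:686]=b;w=cv2.resize(ims[2][90:384],None,fx=1,fy=1);o[300:594,:512]=w
cv2.imwrite("pics/c4.png",o)
E
```

```text
time_s: 3.68
ee_pos: [500.9, -118.5, 189.6]
ee_rot: [-180.0, 0.0, 10.5]
force: [-0.1, 0.6, -0.4]
gripper_width: 57.4
gripper_force: 30.0
```

View pics/c4.png

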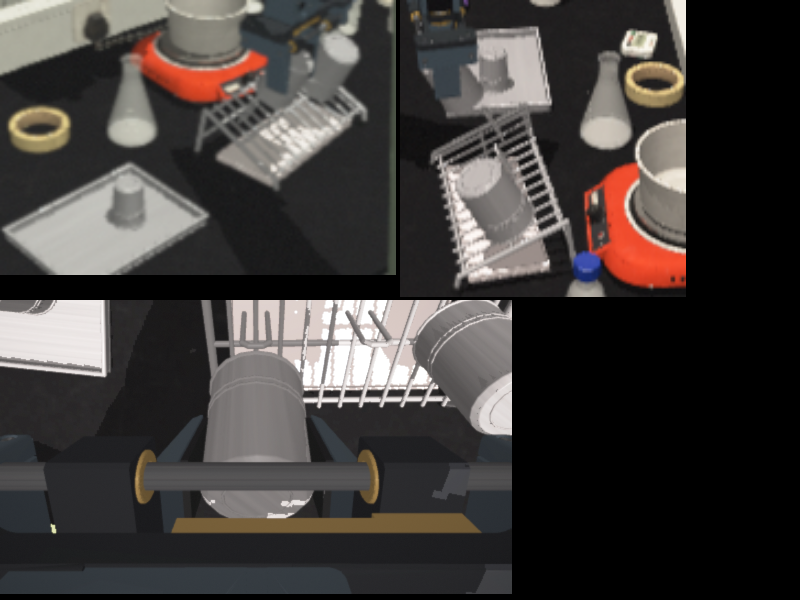

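```bash
python3 -m crank '[{"grip":0.04,"x":0.009,"y":-0.033,"z":0,"yaw":0},{"grip":0.04,"x":0.018,"y":-0.066,"z":0,"yaw":0},{"grip":0.04,"x":0.027,"y":-0.1,"z":0,"yaw":0},{"grip":0.04,"x":0.036,"y":-0.135,"z":0,"yaw":0},{"grip":0.04,"x":0.044,"y":-0.17,"z":0,"yaw":0}]' 30 >/dev/null
python3 -m crank '[{"grip":0.04,"x":0.009,"y":-0.035,"z":0,"yaw":0},{"grip":0.04,"x":0.018,"y":-0.07,"z":0,"yaw":0},{"grip":0.04,"x":0.027,"y":-0.105,"z":0,"yaw":0},{"grip":0.04,"x":0.036,"y":-0.14,"z":0,"yaw":0},{"grip":0.04,"x":0.044,"y":-0.162,"z":0,"yaw":0}]' 30
python3 - <<'E'
from h import *
print("wash",onz("scene",(137,251),0),"flask rim etc")
s0=[]
for i in range(3): grab_frame("wrist"); s0.append(state()["force"])
need(527,225,72,10.5); print(np.mean(s0,0))
E
```

```text
time_s: 4.67
ee_pos: [527.2, 227.5, 187.7]
ee_rot: [-180.0, 0.1, 10.7]
force: [0.3, -0.4, 0.3]
gripper_width: 57.7
gripper_force: 30.0
wash [643.62282337 452.6597102    0.        ] flask rim etc
t4.8 at [527.5 225.6 187.4] yaw 10.7 -> tool dx -0.0006 dy 0.0005 dz 0.1154 yaw 0.004 w 57.7 gf 30.0 F [-1.  -0.5 -1.1]
[ 0.32720473  1.02979185 -1.09934992]
```

Lower with the firm grip to just above contact, then creep until a force shows.

```bash
python3 -m crank '[{"grip":0.04,"x":0,"y":0,"z":0.03,"yaw":0},{"grip":0.04,"x":0,"y":0,"z":0.06,"yaw":0},{"grip":0.04,"x":0,"y":0,"z":0.085,"yaw":0},{"grip":0.04,"x":0,"y":0,"z":0.1,"yaw":0},{"grip":0.04,"x":0,"y":0,"z":0.11,"yaw":0}]' 15
python3 -m crank '[{"grip":0.04,"x":0,"y":0,"z":0.002,"yaw":0},{"grip":0.04,"x":0,"y":0,"z":0.004,"yaw":0},{"grip":0.04,"x":0,"y":0,"z":0.006,"yaw":0},{"grip":0.04,"x":0,"y":0,"z":0.008,"yaw":0},{"grip":0.04,"x":0,"y":0,"z":0.008,"yaw":0}]' 15
```

```text
time_s: 5.23
ee_pos: [526.3, 222.1, 76.1]
ee_rot: [179.9, 0.3, 10.5]
force: [-0.6, -0.3, -1.1]
gripper_width: 57.9
gripper_force: 15.0
time_s: 5.65
ee_pos: [528.2, 224.1, 71.2]
ee_rot: [-180.0, -0.1, 10.5]
force: [-0.3, 0.1, -1.2]
gripper_width: 58.0
gripper_force: 15.0
```

```bash
python3 -m crank '[{"grip":0.04,"x":0,"y":0,"z":0.001,"yaw":0},{"grip":0.04,"x":0,"y":0,"z":0.002,"yaw":0},{"grip":0.04,"x":0,"y":0,"z":0.003,"yaw":0},{"grip":0.04,"x":0,"y":0,"z":0.004,"yaw":0},{"grip":0.04,"x":0,"y":0,"z":0.004,"yaw":0}]' 10
python3 -m crank '[{"grip":0.04,"x":0,"y":0,"z":0.001,"yaw":0},{"grip":0.04,"x":0,"y":0,"z":0.002,"yaw":0},{"grip":0.04,"x":0,"y":0,"z":0.003,"yaw":0},{"grip":0.04,"x":0,"y":0,"z":0.003,"yaw":0},{"grip":0.04,"x":0,"y":0,"z":0.003,"yaw":0}]' 10
```

```text
time_s: 6.07
ee_pos: [527.7, 224.0, 66.5]
ee_rot: [180.0, 0.0, 10.5]
force: [0.6, -1.0, -1.2]
gripper_width: 58.3
gripper_force: 10.0
time_s: 6.48
ee_pos: [527.7, 224.1, 63.5]
ee_rot: [180.0, 0.0, 10.5]
force: [-0.0, -0.2, -0.9]
gripper_width: 58.3
gripper_force: 10.0
```

```bash
python3 -m crank '[{"grip":0.04,"x":0,"y":0,"z":0.001,"yaw":0},{"grip":0.04,"x":0,"y":0,"z":0.002,"yaw":0},{"grip":0.04,"x":0,"y":0,"z":0.003,"yaw":0},{"grip":0.04,"x":0,"y":0,"z":0.004,"yaw":0},{"grip":0.04,"x":0,"y":0,"z":0.004,"yaw":0}]' 10
python3 - <<'E'
from h import *
ims=[grab_frame(n)[:,:,::-1] for n in ("scene","side","wrist")]
a=cv2.resize(ims[0][180:270,160:300],None,fx=2.8,fy=2.8);b=cv2.resize(ims[1][120:210,200:300],None,fx=3.2,fy=3.2)
o=np.zeros((600,800,3),np.uint8);o[:252,:392]=a;o[:288,400:720]=b;o[300:594,:512]=ims[2][90:384]
cv2.imwrite("pics/c5.png",o); need(527,225,60,10.5)
E
```

```text
time_s: 6.9
ee_pos: [527.6, 224.0, 59.4]
ee_rot: [180.0, 0.0, 10.5]
force: [-0.5, -0.2, -1.4]
gripper_width: 58.0
gripper_force: 10.0
t7.0 at [527.8 224.   59.6] yaw 10.5 -> tool dx -0.0006 dy -0.0011 dz -0.0004 yaw 0.001 w 58.5 gf 10.0 F [-0.2  0.9  0.1]
```

View pics/c5.png

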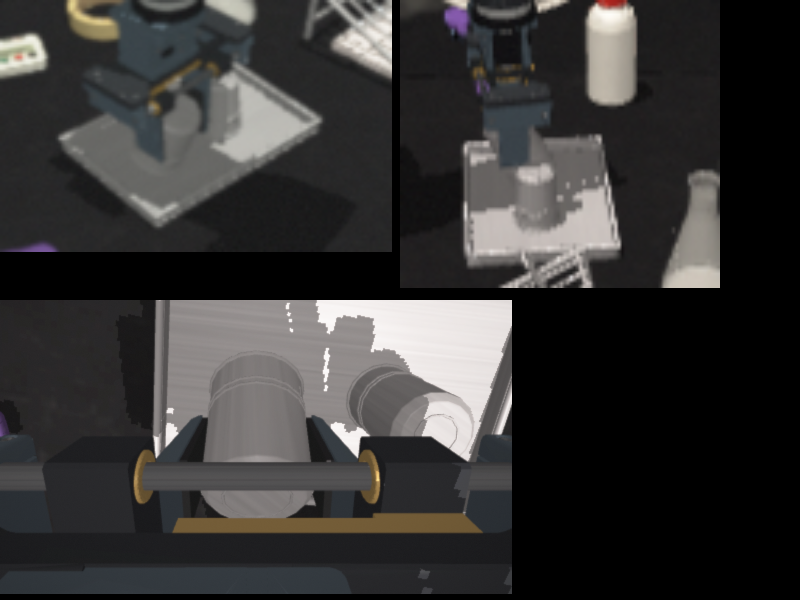

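```bash
python3 -m crank '[{"grip":0.04,"x":0,"y":0,"z":0.001,"yaw":0},{"grip":0.04,"x":0,"y":0,"z":0.002,"yaw":0},{"grip":0.04,"x":0,"y":0,"z":0.003,"yaw":0},{"grip":0.04,"x":0,"y":0,"z":0.004,"yaw":0},{"grip":0.04,"x":0,"y":0,"z":0.004,"yaw":0}]' 10
python3 -m crank '[{"grip":0.04,"x":0,"y":0,"z":0.001,"yaw":0},{"grip":0.04,"x":0,"y":0,"z":0.002,"yaw":0},{"grip":0.04,"x":0,"y":0,"z":0.003,"yaw":0},{"grip":0.04,"x":0,"y":0,"z":0.004,"yaw":0},{"grip":0.04,"x":0,"y":0,"z":0.004,"yaw":0}]' 10
python3 - <<'E'
from h import *
c=camera_model("wrist");s=state();a=np.radians(10.5)
T=np.array([[np.cos(a),np.sin(a),0],[np.sin(a),-np.cos(a),0],[0,0,-1.]])
for th in (25,20,10,0):
  t=np.radians(th)
  for h in (45,52,60):
    ax=np.array([-np.sin(t),0,-np.cos(t)]); m=np.array([0,0,-5])-h*ax; far=m+32*np.array([np.cos(t),0,-np.sin(t)]); top=m+82*ax
    print(th,h,[np.round(proj("wrist",s["ee_pos"]+T@q,c)) for q in (far,top)])
im=grab_frame("wrist");g=cv2.cvtColor(im,cv2.COLOR_RGB2GRAY);print([list(g[120:230:3,k]) for k in (256,)])
E
```

```text
time_s: 7.47
ee_pos: [529.8, 224.6, 57.1]
ee_rot: [-180.0, -0.3, 10.5]
force: [1.5, 0.5, 6.7]
gripper_width: 58.3
gripper_force: 10.1
time_s: 7.88
ee_pos: [532.4, 225.4, 54.7]
ee_rot: [-179.9, -0.7, 10.6]
force: [4.0, -0.4, 10.4]
gripper_width: 58.5
gripper_force: 10.2
25 45 [array([257., 151.]), array([257., 309.])]
25 52 [array([257., 145.]), array([257., 295.])]
25 60 [array([257., 138.]), array([257., 280.])]
20 45 [array([257., 154.]), array([257., 305.])]
20 52 [array([257., 149.]), array([257., 291.])]
20 60 [array([257., 144.]), array([257., 277.])]
10 45 [array([257., 162.]), array([257., 294.])]
10 52 [array([257., 159.]), array([257., 283.])]
10 60 [array([257., 155.]), array([257., 272.])]
0 45 [array([257., 172.]), array([257., 282.])]
0 52 [array([257., 170.]), array([257., 274.])]
0 60 [array([257., 168.]), array([257., 265.])]
[[np.uint8(147), np.uint8(151), np.uint8(148), np.uint8(143), np.uint8(143), np.uint8(144), np.uint8(141), np.uint8(144), np.uint8(137), np.uint8(124), np.uint8(117), np.uint8(117), np.uint8(117), np.uint8(117), np.uint8(117), np.uint8(131), np.uint8(129), np.uint8(117), np.uint8(116), np.uint8(117), np.uint8(118), np.uint8(118), np.uint8(118), np.uint8(118), np.uint8(118), np.uint8(118), np.uint8(118), np.uint8(119), np.uint8(119), np.uint8(120), np.uint8(119), np.uint8(120), np.uint8(119), np.uint8(119), np.uint8(119), np.uint8(120), np.uint8(120)]]
```

```bash
python3 -m crank '[{"grip":0.04,"x":0.004,"y":0,"z":0,"yaw":0},{"grip":0.04,"x":0.008,"y":0,"z":0,"yaw":0},{"grip":0.04,"x":0.012,"y":0,"z":0,"yaw":0},{"grip":0.04,"x":0.016,"y":0,"z":0,"yaw":0},{"grip":0.04,"x":0.016,"y":0,"z":0,"yaw":0}]' 6
cat >> h.py <<'E'
def rim():
    im=grab_frame("wrist");g=cv2.cvtColor(im,cv2.COLOR_RGB2GRAY).astype(int)
    print("col256",list(map(int,g[130:190:2,256])))
E
python3 -c "
from h import *
rim()"
```

```text
time_s: 8.35
ee_pos: [543.8, 226.9, 50.9]
ee_rot: [180.0, 0.1, 10.5]
force: [0.0, 0.3, 1.4]
gripper_width: 58.8
gripper_force: 6.0
col256 [148, 144, 144, 144, 148, 150, 146, 146, 141, 140, 137, 143, 108, 109, 109, 107, 111, 135, 130, 116, 108, 108, 109, 109, 109, 108, 109, 110, 109, 111]
```

```bash
python3 -m crank '[{"grip":0.04,"x":0.004,"y":0,"z":0.001,"yaw":0},{"grip":0.04,"x":0.008,"y":0,"z":0.002,"yaw":0},{"grip":0.04,"x":0.012,"y":0,"z":0.004,"yaw":0},{"grip":0.04,"x":0.014,"y":0,"z":0.006,"yaw":0},{"grip":0.04,"x":0.014,"y":0,"z":0.006,"yaw":0}]' 6
python3 -c "
from h import *
rim()"
```

```text
time_s: 8.82
ee_pos: [557.1, 229.4, 45.6]
ee_rot: [180.0, 0.1, 10.5]
force: [-2.4, -1.2, 3.9]
gripper_width: 58.9
gripper_force: 6.1
col256 [141, 144, 147, 147, 146, 145, 147, 148, 146, 149, 151, 146, 144, 144, 133, 144, 103, 101, 103, 129, 135, 105, 103, 103, 103, 103, 103, 104, 104, 104]
```

```bash
python3 -m crank '[{"grip":0.04,"x":0.003,"y":0,"z":0.001,"yaw":0},{"grip":0.04,"x":0.006,"y":0,"z":0.002,"yaw":0},{"grip":0.04,"x":0.008,"y":0,"z":0.003,"yaw":0},{"grip":0.04,"x":0.008,"y":0,"z":0.004,"yaw":0},{"grip":0.04,"x":0.006,"y":0,"z":0.004,"yaw":0}]' 5
python3 -c "
from h import *
rim()"
```

```text
time_s: 9.28
ee_pos: [564.6, 230.9, 42.1]
ee_rot: [-180.0, -0.2, 10.5]
force: [1.9, -0.4, 3.2]
gripper_width: 59.2
gripper_force: 5.0
col256 [146, 147, 144, 145, 148, 145, 142, 142, 148, 149, 147, 144, 146, 148, 147, 148, 151, 143, 144, 109, 102, 102, 105, 130, 135, 104, 103, 104, 104, 104]
```

```bash
python3 -m crank '[{"grip":0.08,"x":0,"y":0,"z":0,"yaw":0},{"grip":0.08,"x":0,"y":0,"z":0,"yaw":0},{"grip":0.08,"x":0,"y":0,"z":0,"yaw":0},{"grip":0.08,"x":0,"y":0,"z":-0.007,"yaw":0},{"grip":0.08,"x":0,"y":0,"z":-0.014,"yaw":0}]' 10 
python3 - <<'E'
from h import *
rim(); im=grab_frame("wrist");cv2.imwrite("pics/w6.png",im[:,:,::-1])
need(565,230,57,10.5)
c=camera_model("wrist");s=state();a=np.radians(10.5)
T=np.array([[np.cos(a),np.sin(a),0],[np.sin(a),-np.cos(a),0],[0,0,-1.]])
z=s["ee_pos"][2]
for dx in (-5,0,5): print(dx,[np.round(proj("wrist",s["ee_pos"]+T@np.array(q),c),1) for q in ((dx+32,0,z-5),(dx+30.5,0,z-7),(dx,-32,z-5),(dx,32,z-5),(dx,-23.5,z-85),(dx,23.5,z-85),(dx+27.6,0,z-81),(dx+23.5,0,z-85))])
g=cv2.cvtColor(im,cv2.COLOR_RGB2GRAY).astype(int)
for r in (185,195): print(r,list(map(int,g[r,190:320:3])))
E
```

```text
time_s: 9.75
ee_pos: [562.8, 230.5, 55.5]
ee_rot: [180.0, 0.1, 10.5]
force: [0.3, -0.9, -0.1]
gripper_width: 79.8
gripper_force: 0.0
col256 [142, 146, 147, 144, 141, 146, 148, 147, 145, 146, 148, 147, 148, 150, 141, 144, 107, 103, 103, 126, 135, 105, 104, 105, 104, 104, 104, 104, 104, 104]
t9.8 at [564.3 231.1  57.3] yaw 10.5 -> tool dx 0.0005 dy 0.0012 dz 0.0003 yaw 0.001 w 79.7 gf 0.0 F [-0.4  0.3 -0.7]
-5 [array([256.7, 174.6]), array([256.7, 177.3]), array([213.3, 217.1]), array([300.1, 217.1]), array([207.9, 275.4]), array([305.6, 275.4]), array([256.8, 218.5]), array([256.8, 230. ])]
0 [array([256.7, 167.7]), array([256.7, 170.3]), array([213. , 210.6]), array([300.4, 210.6]), array([207.4, 266.1]), array([306.1, 266.1]), array([256.8, 208.4]), array([256.8, 219.8])]
5 [array([256.7, 160.7]), array([256.7, 163.3]), array([212.8, 204.1]), array([300.6, 204.1]), array([207. , 256.6]), array([306.5, 256.5]), array([256.8, 198.1]), array([256.8, 209.4])]
185 [144, 144, 145, 145, 145, 145, 145, 144, 144, 131, 104, 127, 103, 98, 101, 101, 101, 101, 103, 102, 105, 104, 103, 104, 104, 104, 102, 101, 101, 101, 101, 100, 100, 126, 110, 136, 144, 144, 144, 146, 147, 147, 147, 148]
195 [140, 140, 141, 140, 140, 141, 140, 141, 127, 109, 98, 100, 99, 100, 103, 101, 100, 100, 104, 103, 104, 104, 104, 104, 104, 104, 102, 103, 101, 100, 102, 101, 99, 98, 99, 98, 123, 146, 145, 146, 145, 144, 144, 143]
```

```bash
python3 -m crank '[{"grip":0.08,"x":0,"y":0,"z":-0.035,"yaw":0},{"grip":0.08,"x":0,"y":0,"z":-0.07,"yaw":0},{"grip":0.08,"x":-0.02,"y":0.03,"z":-0.075,"yaw":0},{"grip":0.08,"x":-0.04,"y":0.06,"z":-0.075,"yaw":0},{"grip":0.08,"x":-0.062,"y":0.093,"z":-0.075,"yaw":0}]' 10 
python3 - <<'E'
from h import *
import pickle
for i in range(4): grab_frame("wrist")
need(520,128,130,10.5)
c=camera_model("wrist");im=grab_frame("wrist");cv2.imwrite("pics/w7.png",im[:,:,::-1]);pickle.dump(c,open("w7.pkl","wb"))
print(proj("wrist",np.array([559.6,134.9,3]),c),proj("wrist",np.array([559.6,134.9,73]),c))
o=im[60:240,120:400,::-1];cv2.imwrite("pics/w7c.png",cv2.resize(o,None,fx=2.8,fy=2.8))
E
```

```text
time_s: 10.27
ee_pos: [519.5, 127.6, 131.8]
ee_rot: [180.0, -0.2, 10.6]
force: [1.2, -0.5, 0.7]
gripper_width: 80.4
gripper_force: 0.0
t10.5 at [519.4 127.4 131.2] yaw 10.4 -> tool dx 0.0008 dy -0.0005 dz 0.0012 yaw -0.001 w 79.8 gf 0.0 F [0.2 0.5 0.3]
[256.47877282 142.5394801 ] [256.46520728 153.66971639]
```

View pics/w7c.png

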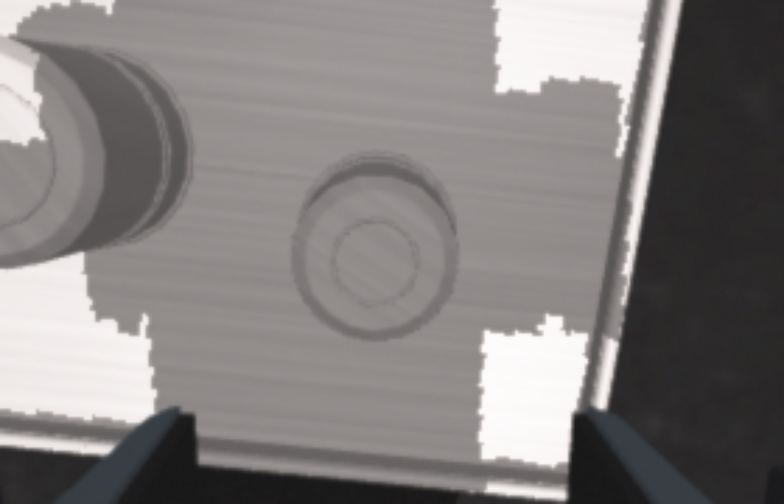

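```bash
python3 - <<'E'
from h import *
import pickle
c=pickle.load(open("w7.pkl","rb"))
p=onz("wrist",(253.9,152.1),69,c);a=np.radians(10.5);u=np.array([np.cos(a),np.sin(a),0])
f=onz("wrist",(253.9,114.3),5,c);print("small by top",p,"by rim",f-26.5*u)
print("medium guess: TCP(564.3,231.1)+4.5u"); m=np.array([564.3,231.1,0])+4.5*u;print(m)
# medium in w7: rim right edge at crop (191,150) ; top disc right edge crop x~105 at row 155
r=onz("wrist",(120+192/2.8,60+150/2.8),5,c);print("med rim pt",r,"dist to m",np.linalg.norm((r-m)[:2]))
need(m[0],m[1],130,10.5)
E
```

```text
small by top [559.8023894  136.83806758  69.        ] by rim [558.53526393 137.03675906   5.        ]
medium guess: TCP(564.3,231.1)+4.5u
[568.72464708 231.92005986   0.        ]
med rim pt [574.50653446 200.52692467   5.        ] dist to m 31.92113969340579
t10.5 at [519.9 128.1 131.1] yaw 10.5 -> tool dx 0.0669 dy -0.0932 dz 0.0011 yaw -0.000 w 80.0 gf 0.0 F [ 0.6 -0.   1. ]
```

```bash
python3 -m crank '[{"grip":0.085,"x":0.022,"y":-0.031,"z":0,"yaw":0},{"grip":0.085,"x":0.045,"y":-0.062,"z":0,"yaw":0},{"grip":0.085,"x":0.067,"y":-0.093,"z":0,"yaw":0},{"grip":0.085,"x":0.067,"y":-0.093,"z":0.02,"yaw":0},{"grip":0.085,"x":0.067,"y":-0.093,"z":0.04,"yaw":0}]' 10 >/dev/null
python3 -m crank '[{"grip":0.085,"x":0,"y":0,"z":0.02,"yaw":0},{"grip":0.085,"x":0,"y":0,"z":0.034,"yaw":0},{"grip":0.04,"x":0,"y":0,"z":0.034,"yaw":0},{"grip":0.04,"x":0,"y":0,"z":0.034,"yaw":0},{"grip":0.04,"x":0,"y":0,"z":0.034,"yaw":0}]' 20 >/dev/null
python3 -m crank '[{"grip":0.04,"x":0,"y":0,"z":0,"yaw":0},{"grip":0.04,"x":0,"y":0,"z":0,"yaw":0},{"grip":0.04,"x":0,"y":0,"z":0,"yaw":0},{"grip":0.04,"x":0,"y":0,"z":0,"yaw":0},{"grip":0.04,"x":0,"y":0,"z":0,"yaw":0}]' 20
python3 -c "
from h import *
rim();need(568.7,231.9,57,10.5);need(559.4,137,137,10.5)"
```

```text
time_s: 11.77
ee_pos: [569.0, 232.0, 57.8]
ee_rot: [-180.0, -0.2, 10.5]
force: [0.8, 1.4, 3.4]
gripper_width: 57.1
gripper_force: 20.1
col256 [147, 146, 146, 146, 145, 143, 146, 145, 142, 142, 146, 147, 146, 145, 147, 147, 147, 150, 147, 136, 117, 102, 103, 104, 128, 132, 103, 103, 104, 104]
t11.8 at [569.  232.   57.7] yaw 10.5 -> tool dx -0.0003 dy 0.0001 dz 0.0007 yaw 0.000 w 57.4 gf 20.1 F [0.4 1.8 5.2]
t11.8 at [569.  232.   57.7] yaw 10.5 -> tool dx -0.0267 dy 0.0917 dz -0.0793 yaw 0.000 w 57.4 gf 20.1 F [0.4 1.8 5.2]
```

```bash
python3 -m crank '[{"grip":0.04,"x":0,"y":0,"z":-0.02,"yaw":0},{"grip":0.04,"x":0,"y":0,"z":-0.04,"yaw":0},{"grip":0.04,"x":0,"y":0,"z":-0.06,"yaw":0},{"grip":0.04,"x":0,"y":0,"z":-0.08,"yaw":0},{"grip":0.04,"x":0,"y":0,"z":-0.088,"yaw":0}]' 20 >/dev/null
python3 -m crank '[{"grip":0.04,"x":-0.007,"y":0.023,"z":0,"yaw":0},{"grip":0.04,"x":-0.014,"y":0.046,"z":0,"yaw":0},{"grip":0.04,"x":-0.021,"y":0.07,"z":0,"yaw":0},{"grip":0.04,"x":-0.0267,"y":0.0918,"z":0,"yaw":0},{"grip":0.04,"x":-0.0267,"y":0.0918,"z":0,"yaw":0}]' 20
python3 -c "
from h import *
rim()
for i in range(4): need(559.4,137,57.7,10.5);rim()"
```

```text
time_s: 12.65
ee_pos: [557.1, 132.5, 143.6]
ee_rot: [179.9, 0.2, 10.4]
force: [-1.3, -0.4, -0.3]
gripper_width: 57.1
gripper_force: 20.0
col256 [147, 146, 147, 150, 147, 145, 149, 148, 144, 144, 144, 144, 141, 105, 130, 110, 103, 102, 102, 133, 118, 102, 102, 103, 129, 131, 103, 102, 102, 103]
t12.7 at [557.7 134.4 143.7] yaw 10.4 -> tool dx 0.0022 dy -0.0022 dz 0.0860 yaw -0.002 w 57.6 gf 20.0 F [ 0.2  0.5 -0.8]
col256 [150, 146, 147, 150, 149, 146, 145, 150, 145, 145, 144, 145, 133, 111, 107, 131, 103, 102, 102, 133, 118, 103, 102, 103, 128, 132, 103, 102, 103, 103]
t12.8 at [558.1 135.6 143.9] yaw 10.4 -> tool dx 0.0015 dy -0.0011 dz 0.0862 yaw -0.001 w 57.3 gf 20.0 F [ 0.5  0.5 -1.4]
col256 [150, 147, 147, 148, 150, 147, 144, 152, 146, 145, 143, 144, 131, 126, 104, 130, 108, 102, 102, 132, 118, 103, 103, 104, 128, 132, 102, 102, 102, 103]
t12.8 at [558.3 136.4 144. ] yaw 10.5 -> tool dx 0.0011 dy -0.0004 dz 0.0863 yaw -0.000 w 57.3 gf 20.0 F [ 0.3  0.2 -0.2]
col256 [151, 148, 147, 148, 150, 147, 145, 149, 148, 145, 142, 145, 139, 133, 104, 122, 116, 103, 103, 132, 117, 102, 103, 104, 128, 131, 102, 102, 102, 103]
t12.8 at [558.5 136.9 144.1] yaw 10.5 -> tool dx 0.0009 dy 0.0000 dz 0.0864 yaw 0.001 w 57.4 gf 20.0 F [ 0.4  0.1 -1.2]
col256 [152, 148, 146, 147, 150, 148, 145, 149, 148, 144, 143, 144, 143, 136, 105, 115, 125, 102, 103, 133, 118, 102, 103, 104, 129, 131, 103, 103, 102, 102]
```

```bash
python3 -m crank '[{"grip":0.04,"x":0.0006,"y":0,"z":0.008,"yaw":0},{"grip":0.04,"x":0.0006,"y":0,"z":0.016,"yaw":0},{"grip":0.04,"x":0.0006,"y":0,"z":0.024,"yaw":0},{"grip":0.04,"x":0.0006,"y":0,"z":0.031,"yaw":0},{"grip":0.04,"x":0.0006,"y":0,"z":0.035,"yaw":0}]' 20
python3 -m crank '[{"grip":0.04,"x":0,"y":0,"z":0.008,"yaw":0},{"grip":0.04,"x":0,"y":0,"z":0.016,"yaw":0},{"grip":0.04,"x":0,"y":0,"z":0.024,"yaw":0},{"grip":0.04,"x":0,"y":0,"z":0.031,"yaw":0},{"grip":0.04,"x":0,"y":0,"z":0.035,"yaw":0}]' 20
python3 -c "
from h import *
need(559.4,137,57.7,10.5)"
```

```text
time_s: 13.32
ee_pos: [558.4, 136.6, 107.9]
ee_rot: [180.0, 0.1, 10.6]
force: [0.9, -0.3, -0.6]
gripper_width: 57.2
gripper_force: 20.0
time_s: 13.73
ee_pos: [558.7, 136.4, 73.4]
ee_rot: [180.0, 0.1, 10.5]
force: [0.3, 0.1, -1.2]
gripper_width: 57.4
gripper_force: 20.0
t13.7 at [558.7 136.4  73.4] yaw 10.5 -> tool dx 0.0008 dy -0.0005 dz 0.0157 yaw 0.000 w 57.4 gf 20.0 F [ 0.3  0.1 -1.2]
```

```bash
python3 -m crank '[{"grip":0.04,"x":0,"y":0,"z":0.003,"yaw":0},{"grip":0.04,"x":0,"y":0,"z":0.006,"yaw":0},{"grip":0.04,"x":0,"y":0,"z":0.009,"yaw":0},{"grip":0.04,"x":0,"y":0,"z":0.012,"yaw":0},{"grip":0.04,"x":0,"y":0,"z":0.012,"yaw":0}]' 15
python3 -m crank '[{"grip":0.04,"x":0,"y":0,"z":0.001,"yaw":0},{"grip":0.04,"x":0,"y":0,"z":0.002,"yaw":0},{"grip":0.04,"x":0,"y":0,"z":0.003,"yaw":0},{"grip":0.04,"x":0,"y":0,"z":0.004,"yaw":0},{"grip":0.04,"x":0,"y":0,"z":0.005,"yaw":0}]' 15
python3 -c "
from h import *
need(559.4,137,57.7,10.5)"
```

```text
time_s: 14.15
ee_pos: [559.0, 136.5, 62.2]
ee_rot: [180.0, 0.0, 10.5]
force: [-0.2, -1.3, -1.4]
gripper_width: 57.2
gripper_force: 15.0
time_s: 14.57
ee_pos: [559.3, 136.5, 57.7]
ee_rot: [180.0, -0.0, 10.5]
force: [-0.8, -0.7, 4.3]
gripper_width: 57.4
gripper_force: 15.1
t14.6 at [559.3 136.5  57.7] yaw 10.5 -> tool dx 0.0002 dy -0.0004 dz 0.0000 yaw 0.001 w 57.4 gf 15.1 F [-0.8 -0.7  4.3]
```

```bash
python3 -m crank '[{"grip":0.085,"x":0,"y":0,"z":0,"yaw":0},{"grip":0.085,"x":0,"y":0,"z":0,"yaw":0},{"grip":0.085,"x":0,"y":0,"z":0,"yaw":0},{"grip":0.085,"x":0,"y":0,"z":0,"yaw":0},{"grip":0.085,"x":0,"y":0,"z":-0.01,"yaw":0}]' 15
python3 -m crank '[{"grip":0.0912,"x":0,"y":0,"z":-0.035,"yaw":0},{"grip":0.0912,"x":0,"y":0,"z":-0.07,"yaw":0},{"grip":0.0912,"x":0,"y":0.0,"z":-0.1,"yaw":0},{"grip":0.0912,"x":-0.0,"y":0.0,"z":-0.13,"yaw":0},{"grip":0.0912,"x":0,"y":0.0,"z":-0.165,"yaw":0}]' 15 >/dev/null
python3 -c "
from h import *
im=grab_frame('wrist');cv2.imwrite('pics/w8.png',im[:,:,::-1])
im=grab_frame('side');cv2.imwrite('pics/s8.png',im[:,:,::-1])
need(562.8,-294.8,235,10.5)"
```

```text
time_s: 14.98
ee_pos: [557.8, 136.2, 66.3]
ee_rot: [180.0, 0.2, 10.5]
force: [-0.5, -0.3, -0.3]
gripper_width: 84.5
gripper_force: 0.0
t15.5 at [562.4 137.3 240. ] yaw 10.5 -> tool dx -0.0785 dy 0.4249 dz 0.0050 yaw 0.000 w 91.2 gf 0.0 F [-0.2  0.1  0.8]
```

```bash
python3 -m crank '[{"grip":0.0912,"x":-0.005,"y":0.028,"z":0,"yaw":0},{"grip":0.0912,"x":-0.01,"y":0.056,"z":0,"yaw":0},{"grip":0.0912,"x":-0.015,"y":0.085,"z":0,"yaw":0},{"grip":0.0912,"x":-0.02,"y":0.114,"z":0,"yaw":0},{"grip":0.0912,"x":-0.026,"y":0.142,"z":0,"yaw":0}]' >/dev/null
python3 -m crank '[{"grip":0.0912,"x":-0.005,"y":0.028,"z":0,"yaw":0},{"grip":0.0912,"x":-0.01,"y":0.056,"z":0,"yaw":0},{"grip":0.0912,"x":-0.015,"y":0.085,"z":0,"yaw":0},{"grip":0.0912,"x":-0.02,"y":0.114,"z":0,"yaw":0},{"grip":0.0912,"x":-0.026,"y":0.142,"z":0,"yaw":0}]' >/dev/null
python3 -m crank '[{"grip":0.0912,"x":-0.005,"y":0.028,"z":0,"yaw":0},{"grip":0.0912,"x":-0.01,"y":0.056,"z":0,"yaw":0},{"grip":0.0912,"x":-0.018,"y":0.1,"z":0,"yaw":0},{"grip":0.0912,"x":-0.0265,"y":0.141,"z":0,"yaw":0},{"grip":0.0912,"x":-0.0265,"y":0.141,"z":0,"yaw":0}]' >/dev/null
python3 - <<'E'
from h import *
for i in range(4): im=grab_frame("wrist");need(562.8,-294.8,120.8,10.5)
c=camera_model("wrist");im=grab_frame("wrist");cv2.imwrite("pics/w9.png",im[:,:,::-1])
print(proj("wrist",np.array([552,-296.8,149.4]),c))
a=np.radians(10.5);L=np.array([-.4155,-.077,.906]);yv=np.array([-np.sin(a),np.cos(a),0]);top=np.array([552,-296.8,149.4])
for r in (20,40,60,80):
  q=top-r*L;print(r,[np.round(proj("wrist",q+s*(33+3*r/94)*yv,c)) for s in (1,-1)])
g=cv2.cvtColor(im,cv2.COLOR_RGB2GRAY).astype(int)
for r in (170,190,205): print(r,list(map(int,g[r,190:330:3])))
E
```

```text
t16.8 at [ 559.  -299.5  232.1] yaw 10.3 -> tool dx 0.0046 dy -0.0040 dz 0.1113 yaw -0.004 w 91.2 gf 0.0 F [-0.1  1.1  0.2]
t16.9 at [ 559.1 -297.1  232.2] yaw 10.4 -> tool dx 0.0040 dy -0.0016 dz 0.1114 yaw -0.003 w 91.4 gf 0.0 F [ 0.1  0.9 -0.2]
t16.9 at [ 559.3 -295.6  232.4] yaw 10.5 -> tool dx 0.0036 dy -0.0002 dz 0.1116 yaw -0.001 w 91.3 gf 0.0 F [0.3 0.5 0.6]
t16.9 at [ 559.5 -294.7  232.5] yaw 10.5 -> tool dx 0.0033 dy 0.0007 dz 0.1117 yaw 0.001 w 90.9 gf 0.0 F [ 0.8  0.5 -0.9]
[257.55669853 206.89114428]
20 [array([220., 191.]), array([295., 191.])]
40 [array([221., 177.]), array([294., 177.])]
60 [array([222., 165.]), array([293., 165.])]
80 [array([223., 154.]), array([292., 154.])]
170 [238, 161, 218, 239, 239, 239, 251, 255, 154, 130, 133, 142, 143, 146, 150, 148, 146, 153, 155, 153, 151, 151, 149, 148, 150, 151, 150, 148, 150, 173, 143, 136, 128, 172, 244, 55, 52, 52, 51, 55, 55, 52, 51, 54, 54, 50, 54]
190 [66, 74, 150, 99, 59, 65, 69, 77, 106, 149, 159, 165, 166, 157, 159, 158, 156, 159, 161, 158, 185, 247, 242, 228, 174, 244, 247, 246, 243, 249, 246, 243, 240, 124, 85, 54, 52, 52, 51, 55, 53, 54, 54, 54, 54, 52, 56]
205 [52, 52, 51, 139, 56, 53, 52, 53, 140, 155, 158, 159, 155, 156, 239, 247, 250, 250, 250, 249, 249, 250, 251, 248, 250, 250, 248, 249, 250, 249, 249, 249, 247, 229, 107, 54, 54, 53, 54, 54, 55, 54, 54, 51, 54, 54, 54]
```

```bash
python3 -m crank '[{"grip":0.0912,"x":0.003,"y":-0.003,"z":0.005,"yaw":0},{"grip":0.0912,"x":0.003,"y":-0.003,"z":0.025,"yaw":0},{"grip":0.0912,"x":0.003,"y":-0.003,"z":0.045,"yaw":0},{"grip":0.0912,"x":0.003,"y":-0.003,"z":0.055,"yaw":0},{"grip":0.0912,"x":0.003,"y":-0.003,"z":0.06,"yaw":0}]' >/dev/null
python3 - <<'E'
from h import *
for i in range(4): im=grab_frame("wrist")
need(562.8,-291.8,120.8,10.5)
g=cv2.cvtColor(im,cv2.COLOR_RGB2GRAY).astype(int)
for r in (170,190,210): print(r,list(map(int,g[r,190:330:3])))
E
```

```text
t17.6 at [ 562.8 -292.1  173.6] yaw 10.6 -> tool dx 0.0000 dy -0.0002 dz 0.0528 yaw 0.001 w 91.0 gf 0.0 F [-0.7  0.2  0.4]
170 [239, 239, 239, 239, 231, 158, 235, 177, 131, 137, 142, 143, 146, 150, 149, 146, 149, 155, 157, 154, 152, 151, 151, 152, 150, 153, 154, 153, 150, 148, 146, 144, 141, 165, 163, 157, 208, 160, 140, 54, 54, 54, 55, 55, 55, 54, 52]
190 [238, 239, 239, 239, 242, 255, 155, 128, 134, 143, 143, 142, 148, 151, 149, 145, 151, 155, 156, 155, 153, 152, 151, 151, 150, 150, 152, 152, 153, 150, 147, 145, 143, 166, 168, 162, 150, 223, 52, 52, 52, 52, 52, 53, 52, 51, 52]
210 [129, 53, 52, 52, 52, 56, 127, 134, 141, 142, 145, 162, 170, 174, 174, 173, 170, 173, 181, 187, 191, 193, 189, 185, 182, 179, 176, 173, 170, 172, 173, 175, 168, 175, 170, 166, 157, 128, 61, 54, 53, 54, 54, 54, 54, 54, 53]
```

```bash
python3 -m crank '[{"grip":0.0912,"x":0,"y":-0.001,"z":0.015,"yaw":0},{"grip":0.0912,"x":0,"y":-0.001,"z":0.03,"yaw":0},{"grip":0.0912,"x":0,"y":-0.001,"z":0.045,"yaw":0},{"grip":0.0912,"x":0,"y":-0.001,"z":0.053,"yaw":0},{"grip":0.0912,"x":0,"y":-0.001,"z":0.053,"yaw":0}]' 
python3 -m crank '[{"grip":0.05,"x":0,"y":0,"z":0,"yaw":0},{"grip":0.05,"x":0,"y":0,"z":0,"yaw":0},{"grip":0.05,"x":0,"y":0,"z":0,"yaw":0},{"grip":0.05,"x":0,"y":0,"z":0,"yaw":0},{"grip":0.05,"x":0,"y":0,"z":0,"yaw":0}]' 30
python3 -m crank '[{"grip":0.05,"x":0,"y":0,"z":0,"yaw":0},{"grip":0.05,"x":0,"y":0,"z":0,"yaw":0},{"grip":0.05,"x":-0.001,"y":0,"z":-0.002,"yaw":0},{"grip":0.05,"x":-0.003,"y":0,"z":-0.0065,"yaw":0},{"grip":0.05,"x":-0.006,"y":0,"z":-0.013,"yaw":0}]' 30
```

```text
time_s: 18.03
ee_pos: [561.4, -290.9, 118.7]
ee_rot: [-179.9, 0.1, 10.5]
force: [-0.2, -0.1, -0.3]
gripper_width: 91.6
gripper_force: 0.0
time_s: 18.45
ee_pos: [562.3, -291.6, 120.7]
ee_rot: [179.9, -0.1, 10.5]
force: [-0.4, -1.4, 2.7]
gripper_width: 68.7
gripper_force: 30.0
time_s: 18.87
ee_pos: [555.2, -291.8, 131.7]
ee_rot: [-179.9, 0.1, 10.5]
force: [-0.2, 0.3, -1.8]
gripper_width: 69.2
gripper_force: 29.9
```

```bash
python3 -m crank '[{"grip":0.05,"x":-0.005,"y":0,"z":-0.0108,"yaw":0},{"grip":0.05,"x":-0.01,"y":0,"z":-0.0215,"yaw":0},{"grip":0.05,"x":-0.015,"y":0,"z":-0.0323,"yaw":0},{"grip":0.05,"x":-0.02,"y":0,"z":-0.043,"yaw":0},{"grip":0.05,"x":-0.024,"y":0,"z":-0.052,"yaw":0}]' 30
python3 -m crank '[{"grip":0.05,"x":0,"y":0,"z":-0.02,"yaw":0},{"grip":0.05,"x":0,"y":0,"z":-0.035,"yaw":0},{"grip":0.05,"x":0,"y":0,"z":-0.045,"yaw":0},{"grip":0.05,"x":0,"y":0,"z":-0.05,"yaw":0},{"grip":0.05,"x":0,"y":0,"z":-0.05,"yaw":0}]' 30
python3 - <<'E'
from h import *
for i in range(3): im=grab_frame("wrist")
cv2.imwrite("pics/w10.png",im[:,:,::-1]);rim()
need(527,228,230,10.5)
c=camera_model("wrist");s=state();a=np.radians(10.5)
T=np.array([[np.cos(a),np.sin(a),0],[np.sin(a),-np.cos(a),0],[0,0,-1.]])
for th in (25,15,0):
  t=np.radians(th)
  for h in (55,65,75):
    ax=np.array([-np.sin(t),0,-np.cos(t)]); m=np.array([0,0,-5])-h*ax; far=m+37.5*np.array([np.cos(t),0,-np.sin(t)])
    print(th,h,np.round(proj("wrist",s["ee_pos"]+T@far,c)))
E
```

```text
time_s: 19.28
ee_pos: [532.0, -297.0, 186.6]
ee_rot: [179.9, -0.1, 10.5]
force: [0.3, -0.2, -1.8]
gripper_width: 68.8
gripper_force: 29.9
time_s: 19.7
ee_pos: [532.8, -296.9, 236.1]
ee_rot: [179.9, -0.1, 10.5]
force: [-0.2, -0.3, -1.8]
gripper_width: 69.0
gripper_force: 29.9
col256 [151, 150, 150, 150, 150, 151, 150, 151, 150, 151, 150, 167, 155, 149, 164, 155, 150, 149, 148, 149, 149, 148, 149, 149, 148, 149, 148, 149, 149, 148]
t19.9 at [ 531.9 -296.3  233.5] yaw 10.5 -> tool dx 0.0910 dy -0.5164 dz 0.0035 yaw 0.001 w 69.0 gf 29.9 F [-1.1  0.7 -1.3]
25 55 [257. 134.]
25 65 [257. 126.]
25 75 [257. 119.]
15 55 [257. 143.]
15 65 [257. 138.]
15 75 [257. 133.]
0 55 [257. 160.]
0 65 [257. 158.]
0 75 [257. 156.]
```

```bash
sed -i 's/g\[130:190:2,256\]/g[110:180:2,256]/' h.py
python3 -m crank '[{"grip":0.05,"x":0.006,"y":-0.034,"z":0,"yaw":0},{"grip":0.05,"x":0.012,"y":-0.068,"z":0,"yaw":0},{"grip":0.05,"x":0.018,"y":-0.103,"z":0,"yaw":0},{"grip":0.05,"x":0.024,"y":-0.138,"z":0,"yaw":0},{"grip":0.05,"x":0.03,"y":-0.172,"z":0,"yaw":0}]' 30 >/dev/null
python3 -m crank '[{"grip":0.05,"x":0.006,"y":-0.034,"z":0,"yaw":0},{"grip":0.05,"x":0.012,"y":-0.068,"z":0,"yaw":0},{"grip":0.05,"x":0.018,"y":-0.103,"z":0,"yaw":0},{"grip":0.05,"x":0.024,"y":-0.138,"z":0,"yaw":0},{"grip":0.05,"x":0.03,"y":-0.172,"z":0,"yaw":0}]' 30 >/dev/null
python3 -m crank '[{"grip":0.05,"x":0.007,"y":-0.04,"z":0,"yaw":0},{"grip":0.05,"x":0.014,"y":-0.08,"z":0,"yaw":0},{"grip":0.05,"x":0.021,"y":-0.12,"z":0,"yaw":0},{"grip":0.05,"x":0.028,"y":-0.15,"z":0,"yaw":0},{"grip":0.05,"x":0.031,"y":-0.172,"z":0,"yaw":0}]' 30
python3 - <<'E'
from h import *
for i in range(4): im=grab_frame("wrist")
cv2.imwrite("pics/w11.png",im[:,:,::-1]);rim()
need(530,234,85,10.5)
E
```

```text
time_s: 21.15
ee_pos: [527.1, 230.4, 233.5]
ee_rot: [-180.0, 0.1, 10.7]
force: [0.4, -1.3, -1.8]
gripper_width: 69.3
gripper_force: 29.9
col256 [147, 144, 140, 141, 139, 141, 142, 144, 131, 135, 119, 118, 118, 118, 119, 119, 119, 119, 119, 119, 119, 132, 121, 118, 128, 121, 118, 119, 117, 118, 117, 117, 117, 117, 117]
t21.4 at [527.2 226.7 233.9] yaw 10.5 -> tool dx 0.0041 dy -0.0067 dz 0.1489 yaw 0.001 w 69.2 gf 29.9 F [ 0.2 -0.8 -1.6]
```

```bash
python3 -m crank '[{"grip":0.05,"x":0.0045,"y":-0.009,"z":0.04,"yaw":0},{"grip":0.05,"x":0.0045,"y":-0.009,"z":0.08,"yaw":0},{"grip":0.05,"x":0.0045,"y":-0.009,"z":0.115,"yaw":0},{"grip":0.05,"x":0.0045,"y":-0.009,"z":0.14,"yaw":0},{"grip":0.05,"x":0.0045,"y":-0.009,"z":0.152,"yaw":0}]' 20 >/dev/null
python3 -m crank '[{"grip":0.05,"x":0,"y":0,"z":0.002,"yaw":0},{"grip":0.05,"x":0,"y":0,"z":0.004,"yaw":0},{"grip":0.05,"x":0,"y":0,"z":0.006,"yaw":0},{"grip":0.05,"x":0,"y":0,"z":0.008,"yaw":0},{"grip":0.05,"x":0,"y":0,"z":0.009,"yaw":0}]' 15
python3 -m crank '[{"grip":0.05,"x":0,"y":0,"z":0.001,"yaw":0},{"grip":0.05,"x":0,"y":0,"z":0.002,"yaw":0},{"grip":0.05,"x":0,"y":0,"z":0.003,"yaw":0},{"grip":0.05,"x":0,"y":0,"z":0.004,"yaw":0},{"grip":0.05,"x":0,"y":0,"z":0.005,"yaw":0}]' 10
```

```text
time_s: 22.23
ee_pos: [531.1, 237.0, 74.7]
ee_rot: [-180.0, -0.1, 10.5]
force: [0.3, -0.6, -1.8]
gripper_width: 69.1
gripper_force: 14.9
time_s: 22.65
ee_pos: [530.4, 237.0, 68.6]
ee_rot: [180.0, -0.0, 10.5]
force: [-0.0, -0.1, -1.8]
gripper_width: 69.9
gripper_force: 10.0
```

```bash
python3 -m crank '[{"grip":0.05,"x":0,"y":0,"z":0.001,"yaw":0},{"grip":0.05,"x":0,"y":0,"z":0.002,"yaw":0},{"grip":0.05,"x":0,"y":0,"z":0.003,"yaw":0},{"grip":0.05,"x":0,"y":0,"z":0.004,"yaw":0},{"grip":0.05,"x":0,"y":0,"z":0.005,"yaw":0}]' 10
python3 -c "
from h import *
rim()"
```

```text
time_s: 23.07
ee_pos: [534.0, 238.1, 66.3]
ee_rot: [-179.9, -0.5, 10.6]
force: [2.3, 0.6, 10.9]
gripper_width: 69.9
gripper_force: 10.2
col256 [148, 148, 152, 150, 145, 145, 145, 150, 150, 141, 146, 123, 117, 117, 119, 119, 119, 118, 119, 118, 119, 138, 119, 123, 131, 118, 117, 118, 117, 117, 118, 118, 117, 117, 117]
```

```bash
python3 -m crank '[{"grip":0.05,"x":0.004,"y":0,"z":0,"yaw":0},{"grip":0.05,"x":0.008,"y":0,"z":0,"yaw":0},{"grip":0.05,"x":0.012,"y":0,"z":0,"yaw":0},{"grip":0.05,"x":0.016,"y":0,"z":0.001,"yaw":0},{"grip":0.05,"x":0.018,"y":0,"z":0.002,"yaw":0}]' 6
python3 -c "
from h import *
rim()"
python3 -m crank '[{"grip":0.05,"x":0.004,"y":0,"z":0.001,"yaw":0},{"grip":0.05,"x":0.008,"y":0,"z":0.002,"yaw":0},{"grip":0.05,"x":0.012,"y":0,"z":0.004,"yaw":0},{"grip":0.05,"x":0.014,"y":0,"z":0.006,"yaw":0},{"grip":0.05,"x":0.014,"y":0,"z":0.006,"yaw":0}]' 6
python3 -c "
from h import *
rim()"
```

```text
time_s: 23.53
ee_pos: [548.0, 240.1, 60.8]
ee_rot: [180.0, 0.1, 10.5]
force: [-0.1, 0.1, -2.1]
gripper_width: 69.4
gripper_force: 6.0
col256 [145, 148, 145, 143, 143, 147, 147, 146, 146, 147, 147, 147, 150, 150, 144, 131, 141, 108, 106, 107, 107, 118, 124, 139, 108, 107, 107, 105, 107, 107, 107, 107, 108, 107, 107]
time_s: 24.0
ee_pos: [561.8, 242.9, 55.8]
ee_rot: [-180.0, 0.1, 10.5]
force: [-2.3, -0.9, 3.7]
gripper_width: 69.8
gripper_force: 6.0
col256 [148, 147, 146, 150, 149, 148, 146, 145, 147, 147, 142, 146, 146, 143, 143, 145, 147, 146, 145, 143, 140, 108, 101, 102, 132, 133, 102, 102, 101, 101, 102, 102, 101, 100, 101]
```

```bash
python3 -m crank '[{"grip":0.05,"x":0.003,"y":0,"z":0.001,"yaw":0},{"grip":0.05,"x":0.006,"y":0,"z":0.002,"yaw":0},{"grip":0.05,"x":0.009,"y":0,"z":0.003,"yaw":0},{"grip":0.05,"x":0.009,"y":0,"z":0.004,"yaw":0},{"grip":0.05,"x":0.007,"y":0,"z":0.004,"yaw":0}]' 5
python3 -c "
from h import *
rim()"
```

```text
time_s: 24.47
ee_pos: [570.4, 244.4, 52.1]
ee_rot: [-180.0, -0.2, 10.5]
force: [1.0, -0.5, 2.2]
gripper_width: 70.2
gripper_force: 5.0
col256 [128, 148, 140, 122, 110, 147, 149, 148, 146, 147, 149, 148, 148, 146, 145, 146, 146, 143, 147, 146, 143, 142, 146, 131, 125, 102, 102, 103, 132, 130, 106, 102, 103, 102, 102]
```

```bash
python3 -m crank '[{"grip":0.088,"x":0,"y":0,"z":0,"yaw":0},{"grip":0.088,"x":0,"y":0,"z":0,"yaw":0},{"grip":0.088,"x":0,"y":0,"z":0,"yaw":0},{"grip":0.088,"x":0,"y":0,"z":-0.008,"yaw":0},{"grip":0.088,"x":0,"y":0,"z":-0.016,"yaw":0}]' 10 
python3 - <<'E'
from h import *
for i in range(4): im=grab_frame("wrist")
rim(); cv2.imwrite("pics/w12.png",im[:,:,::-1])
need(570,244,66,10.5)
c=camera_model("wrist");s=state();a=np.radians(10.5)
T=np.array([[np.cos(a),np.sin(a),0],[np.sin(a),-np.cos(a),0],[0,0,-1.]])
z=s["ee_pos"][2]
for dx in (-3,0,3,6): print(dx,[np.round(proj("wrist",s["ee_pos"]+T@np.array(q),c),1) for q in ((dx+37.5,0,z-5),(dx,-37.5,z-5),(dx,37.5,z-5))])
g=cv2.cvtColor(im,cv2.COLOR_RGB2GRAY).astype(int)
for r in (185,195): print(r,list(map(int,g[r,190:320:3])))
E
```

```text
time_s: 24.93
ee_pos: [568.4, 243.9, 67.6]
ee_rot: [180.0, 0.1, 10.5]
force: [-0.1, 0.5, -0.3]
gripper_width: 88.1
gripper_force: 0.0
col256 [152, 133, 109, 141, 149, 148, 146, 146, 149, 148, 147, 145, 146, 147, 146, 144, 147, 145, 141, 144, 140, 138, 103, 102, 106, 128, 115, 101, 101, 102, 101, 101, 102, 101, 102]
t25.2 at [568.8 244.1  67.9] yaw 10.5 -> tool dx 0.0012 dy 0.0003 dz 0.0019 yaw 0.001 w 88.1 gf 0.0 F [-0.3 -0.1 -0. ]
-3 [array([256.7, 161.4]), array([207.9, 209.6]), array([305.4, 209.6])]
0 [array([256.7, 157.3]), array([207.8, 205.9]), array([305.6, 205.9])]
3 [array([256.7, 153.3]), array([207.6, 202.2]), array([305.8, 202.1])]
6 [array([256.7, 149.2]), array([207.4, 198.4]), array([305.9, 198.4])]
185 [91, 127, 146, 145, 145, 145, 145, 130, 103, 100, 99, 100, 102, 102, 99, 98, 101, 103, 105, 104, 103, 102, 102, 102, 101, 101, 100, 100, 102, 101, 102, 102, 101, 100, 100, 98, 97, 128, 139, 142, 142, 142, 143, 144]
195 [88, 138, 142, 142, 142, 143, 100, 99, 99, 98, 100, 102, 116, 132, 132, 130, 131, 133, 136, 137, 139, 139, 138, 136, 134, 134, 134, 134, 133, 132, 132, 134, 124, 103, 101, 100, 99, 98, 97, 138, 142, 142, 142, 143]
```

```bash
python3 -m crank '[{"grip":0.088,"x":0,"y":0,"z":-0.035,"yaw":0},{"grip":0.088,"x":0,"y":0,"z":-0.07,"yaw":0},{"grip":0.088,"x":-0.02,"y":0.03,"z":-0.085,"yaw":0},{"grip":0.088,"x":-0.045,"y":0.065,"z":-0.085,"yaw":0},{"grip":0.088,"x":-0.068,"y":0.104,"z":-0.085,"yaw":0}]' 10 
python3 - <<'E'
from h import *
import pickle
for i in range(5): grab_frame("wrist")
need(571.8,244.6,150,10.5)
c=camera_model("wrist");im=grab_frame("wrist");cv2.imwrite("pics/w13.png",im[:,:,::-1]);pickle.dump(c,open("w13.pkl","wb"))
p=proj("wrist",np.array([559.2,136.6,81]),c);cam=-np.array(c["R"]).T@np.array(c["t"])
r=27.5*301.6/(cam[2]-81);print("pred",p,r)
g=cv2.GaussianBlur(cv2.cvtColor(im,cv2.COLOR_RGB2GRAY),(3,3),0)
h=cv2.HoughCircles(g[80:230,150:360],cv2.HOUGH_GRADIENT,1,5,param1=60,param2=14,minRadius=int(r-4),maxRadius=int(r+6))
print(h+np.array([150,80,0]) if h is not None else None)
gg=g.astype(int);x,y=map(int,np.round(p))
print("row",y,list(map(int,gg[y,x-55:x+55:2])));print("col",x,list(map(int,gg[y-70:y+60:2,x])))
E
```

```text
time_s: 25.6
ee_pos: [522.1, 133.6, 153.7]
ee_rot: [180.0, -0.1, 10.7]
force: [0.3, -1.9, -1.0]
gripper_width: 87.8
gripper_force: 0.0
t25.9 at [523.  134.3 152.8] yaw 10.5 -> tool dx 0.0681 dy -0.0996 dz 0.0028 yaw -0.000 w 88.0 gf 0.0 F [0.6 0.6 0.5]
pred [262.31961513 157.43915499] 36.28322879413957
[[[259.5        156.5         33.70000076]
  [261.5        151.5         34.40000153]
  [265.5        154.5         34.70000076]
  [263.5        159.5         32.5       ]
  [151.5        111.5         39.09999847]
  [253.5        151.5         39.20000076]
  [268.5        150.5         39.20000076]
  [268.5        158.5         37.        ]
  [257.5        147.5         33.70000076]
  [264.5        146.5         32.5       ]]]
row 157 [152, 165, 142, 144, 150, 152, 165, 142, 143, 149, 135, 125, 131, 139, 139, 141, 140, 136, 140, 140, 137, 137, 141, 144, 145, 144, 142, 141, 140, 140, 141, 143, 143, 141, 139, 139, 142, 142, 136, 140, 144, 145, 144, 139, 127, 124, 139, 145, 145, 145, 145, 145, 145, 144, 144]
col 262 [150, 150, 153, 153, 150, 149, 151, 152, 150, 147, 150, 151, 146, 137, 122, 110, 103, 125, 136, 138, 144, 145, 145, 144, 137, 132, 140, 141, 142, 144, 144, 143, 141, 141, 140, 140, 141, 142, 143, 144, 144, 143, 141, 138, 137, 136, 134, 138, 142, 142, 139, 147, 186, 145, 143, 141, 138, 141, 142, 142, 140, 137, 141, 140, 140]
```

```bash
python3 -m crank '[{"grip":0.0912,"x":0.022,"y":-0.033,"z":0,"yaw":0},{"grip":0.0912,"x":0.045,"y":-0.066,"z":0,"yaw":0},{"grip":0.0912,"x":0.068,"y":-0.0996,"z":0,"yaw":0},{"grip":0.0912,"x":0.068,"y":-0.0996,"z":0.0,"yaw":0},{"grip":0.0912,"x":0.068,"y":-0.0996,"z":0.02,"yaw":0}]' 10 >/dev/null
python3 -m crank '[{"grip":0.0912,"x":0,"y":0,"z":0.02,"yaw":0},{"grip":0.0912,"x":0,"y":0,"z":0.04,"yaw":0},{"grip":0.0912,"x":0,"y":0,"z":0.06,"yaw":0},{"grip":0.0912,"x":0,"y":0,"z":0.066,"yaw":0},{"grip":0.0912,"x":0,"y":0,"z":0.066,"yaw":0}]' 20
python3 -m crank '[{"grip":0.05,"x":0,"y":0,"z":0,"yaw":0},{"grip":0.05,"x":0,"y":0,"z":0,"yaw":0},{"grip":0.05,"x":0,"y":0,"z":0,"yaw":0},{"grip":0.05,"x":0,"y":0,"z":0,"yaw":0},{"grip":0.05,"x":0,"y":0,"z":0,"yaw":0}]' 20
python3 -c "
from h import *
for i in range(4): grab_frame('wrist')
rim();need(571.8,244.6,66,10.5);need(559.2,136.6,170,10.5)"
```

```text
time_s: 26.73
ee_pos: [570.0, 244.8, 64.3]
ee_rot: [179.9, 0.3, 10.6]
force: [-0.8, -0.9, 0.9]
gripper_width: 91.5
gripper_force: 0.0
time_s: 27.15
ee_pos: [572.0, 244.7, 67.8]
ee_rot: [-180.0, -0.1, 10.5]
force: [-0.7, -0.5, 2.3]
gripper_width: 68.2
gripper_force: 20.0
col256 [29, 121, 146, 141, 120, 127, 149, 149, 145, 146, 149, 148, 147, 146, 145, 146, 146, 143, 147, 145, 142, 144, 145, 139, 106, 102, 102, 132, 130, 103, 102, 102, 101, 102, 102]
t27.4 at [572.  244.7  67.7] yaw 10.5 -> tool dx -0.0002 dy 0.0000 dz 0.0017 yaw 0.000 w 68.5 gf 20.1 F [0.6 0.5 6.2]
t27.4 at [572.  244.7  67.7] yaw 10.5 -> tool dx -0.0323 dy 0.1039 dz -0.1023 yaw 0.000 w 68.5 gf 20.1 F [0.6 0.5 6.2]
```

```bash
python3 -m crank '[{"grip":0.05,"x":0,"y":0,"z":-0.02,"yaw":0},{"grip":0.05,"x":0,"y":0,"z":-0.045,"yaw":0},{"grip":0.05,"x":0,"y":0,"z":-0.07,"yaw":0},{"grip":0.05,"x":0,"y":0,"z":-0.09,"yaw":0},{"grip":0.05,"x":0,"y":0,"z":-0.1,"yaw":0}]' 20 >/dev/null
python3 -m crank '[{"grip":0.05,"x":-0.008,"y":0.026,"z":0,"yaw":0},{"grip":0.05,"x":-0.016,"y":0.052,"z":0,"yaw":0},{"grip":0.05,"x":-0.024,"y":0.078,"z":0,"yaw":0},{"grip":0.05,"x":-0.0323,"y":0.1039,"z":0,"yaw":0},{"grip":0.05,"x":-0.0323,"y":0.1039,"z":0,"yaw":0}]' 20 >/dev/null
python3 -c "
from h import *
for i in range(7): grab_frame('wrist')
rim();need(559.2,136.6,67.7,10.5)
grab_frame('wrist');need(559.2,136.6,67.7,10.5)"
```

```text
col256 [149, 150, 149, 147, 151, 149, 149, 148, 149, 151, 148, 147, 148, 151, 146, 144, 151, 146, 143, 131, 103, 127, 111, 137, 105, 100, 101, 130, 128, 102, 101, 101, 101, 101, 101]
t28.6 at [558.5 137.2 166.3] yaw 10.6 -> tool dx 0.0006 dy 0.0007 dz 0.0986 yaw 0.002 w 68.4 gf 20.0 F [ 0.4  1.  -2.1]
t28.7 at [558.5 137.1 166.4] yaw 10.6 -> tool dx 0.0006 dy 0.0006 dz 0.0987 yaw 0.002 w 68.8 gf 20.0 F [-0.   0.3 -2. ]
```

```bash
python3 -m crank '[{"grip":0.05,"x":0.0006,"y":0.0004,"z":0.008,"yaw":0},{"grip":0.05,"x":0.0006,"y":0.0004,"z":0.016,"yaw":0},{"grip":0.05,"x":0.0006,"y":0.0004,"z":0.024,"yaw":0},{"grip":0.05,"x":0.0006,"y":0.0004,"z":0.032,"yaw":0},{"grip":0.05,"x":0.0006,"y":0.0004,"z":0.04,"yaw":0}]' 20
python3 -m crank '[{"grip":0.05,"x":0,"y":0,"z":0.009,"yaw":0},{"grip":0.05,"x":0,"y":0,"z":0.018,"yaw":0},{"grip":0.05,"x":0,"y":0,"z":0.027,"yaw":0},{"grip":0.05,"x":0,"y":0,"z":0.036,"yaw":0},{"grip":0.05,"x":0,"y":0,"z":0.04,"yaw":0}]' 20
python3 -c "
from h import *
grab_frame('wrist');need(559.2,136.6,67.7,10.5)"
```

```text
time_s: 29.1
ee_pos: [558.8, 136.0, 125.3]
ee_rot: [180.0, 0.1, 10.5]
force: [-0.1, -0.1, -1.5]
gripper_width: 68.1
gripper_force: 20.0
time_s: 29.52
ee_pos: [558.4, 135.9, 84.9]
ee_rot: [180.0, 0.1, 10.5]
force: [0.6, 0.0, -2.5]
gripper_width: 68.1
gripper_force: 20.0
t29.6 at [558.1 135.8  84.7] yaw 10.5 -> tool dx 0.0012 dy -0.0006 dz 0.0170 yaw 0.000 w 68.4 gf 20.0 F [-0.3 -0.  -2.2]
```

```bash
python3 -m crank '[{"grip":0.05,"x":0.0008,"y":-0.0006,"z":0.002,"yaw":0},{"grip":0.05,"x":0.001,"y":-0.0006,"z":0.005,"yaw":0},{"grip":0.05,"x":0.001,"y":-0.0006,"z":0.008,"yaw":0},{"grip":0.05,"x":0.001,"y":-0.0006,"z":0.011,"yaw":0},{"grip":0.05,"x":0.001,"y":-0.0006,"z":0.013,"yaw":0}]' 15
python3 -m crank '[{"grip":0.05,"x":0,"y":0,"z":0.001,"yaw":0},{"grip":0.05,"x":0,"y":0,"z":0.002,"yaw":0},{"grip":0.05,"x":0,"y":0,"z":0.003,"yaw":0},{"grip":0.05,"x":0,"y":0,"z":0.004,"yaw":0},{"grip":0.05,"x":0,"y":0,"z":0.0045,"yaw":0}]' 15
python3 -c "
from h import *
grab_frame('wrist');need(559.2,136.6,67.7,10.5)"
```

```text
time_s: 29.98
ee_pos: [560.0, 136.8, 73.4]
ee_rot: [180.0, -0.0, 10.5]
force: [-0.3, -0.2, -1.6]
gripper_width: 69.1
gripper_force: 15.0
time_s: 30.4
ee_pos: [560.0, 136.8, 69.1]
ee_rot: [180.0, -0.0, 10.5]
force: [0.4, -0.2, -1.2]
gripper_width: 68.7
gripper_force: 15.0
t30.4 at [559.9 136.8  69. ] yaw 10.5 -> tool dx -0.0008 dy 0.0001 dz 0.0013 yaw 0.001 w 68.8 gf 15.0 F [-0.1  0.1 -1.9]
```

```bash
python3 -m crank '[{"grip":0.05,"x":0,"y":0,"z":0.001,"yaw":0},{"grip":0.05,"x":0,"y":0,"z":0.002,"yaw":0},{"grip":0.05,"x":0,"y":0,"z":0.003,"yaw":0},{"grip":0.05,"x":0,"y":0,"z":0.003,"yaw":0},{"grip":0.05,"x":0,"y":0,"z":0.003,"yaw":0}]' 15
python3 -c "
from h import *
grab_frame('wrist');need(559.2,136.6,67.7,10.5)"
```

```text
time_s: 30.87
ee_pos: [560.4, 136.9, 67.7]
ee_rot: [180.0, -0.1, 10.5]
force: [-2.7, -0.2, 7.6]
gripper_width: 68.5
gripper_force: 15.1
t30.9 at [560.3 136.9  67.7] yaw 10.5 -> tool dx -0.0012 dy 0.0001 dz -0.0000 yaw 0.001 w 68.8 gf 15.1 F [-2.1 -0.1  7.6]
```

```bash
python3 -m crank '[{"grip":0.09,"x":0,"y":0,"z":0,"yaw":0},{"grip":0.09,"x":0,"y":0,"z":0,"yaw":0},{"grip":0.09,"x":0,"y":0,"z":0,"yaw":0},{"grip":0.09,"x":0,"y":0,"z":0,"yaw":0},{"grip":0.09,"x":0,"y":0,"z":-0.004,"yaw":0}]' 15
python3 - <<'E'
from h import *
for i in range(5): im=grab_frame("wrist")
rim();need(560,137,67.7,10.5)
c=camera_model("wrist");s=state();a=np.radians(10.5)
T=np.array([[np.cos(a),np.sin(a),0],[np.sin(a),-np.cos(a),0],[0,0,-1.]]);z=s["ee_pos"][2]
for dx in (-3,0,3): print(dx,[np.round(proj("wrist",s["ee_pos"]+T@np.array(q),c),1) for q in ((dx+37.5,0,z-5),(dx+37.5,0,z-12),(dx+33,0,z-93))])
im=cv2.cvtColor(im,cv2.COLOR_RGB2GRAY).astype(int);print(list(map(int,im[180:225:2,256])))
E
```

```text
time_s: 31.33
ee_pos: [559.4, 136.7, 69.4]
ee_rot: [180.0, 0.1, 10.5]
force: [-0.0, -0.3, -0.1]
gripper_width: 89.9
gripper_force: 0.0
col256 [152, 153, 151, 151, 152, 151, 149, 151, 152, 151, 151, 150, 150, 152, 153, 153, 151, 148, 148, 150, 153, 152, 137, 137, 104, 102, 105, 128, 123, 104, 103, 103, 103, 103, 103]
t31.6 at [560.  136.8  70.1] yaw 10.5 -> tool dx 0.0000 dy -0.0002 dz 0.0024 yaw 0.001 w 89.8 gf 0.0 F [ 0.1  0.3 -0.1]
-3 [array([256.7, 160.8]), array([256.7, 162.5]), array([256.9, 203.2])]
0 [array([256.7, 156.8]), array([256.7, 158.4]), array([256.9, 197. ])]
3 [array([256.7, 152.8]), array([256.7, 154.2]), array([256.9, 190.8])]
[103, 103, 102, 103, 103, 103, 105, 132, 136, 138, 139, 140, 152, 145, 145, 143, 140, 138, 137, 147, 140, 145, 144]
```

```bash
python3 -m crank '[{"grip":0.09,"x":0,"y":0,"z":-0.03,"yaw":0},{"grip":0.09,"x":0,"y":0,"z":-0.06,"yaw":0},{"grip":0.09,"x":0,"y":0,"z":-0.1,"yaw":0},{"grip":0.09,"x":0,"y":0,"z":-0.14,"yaw":0},{"grip":0.09,"x":0,"y":0,"z":-0.16,"yaw":0}]' >/dev/null
python3 -m crank '[{"grip":0.09,"x":-0.02,"y":0,"z":0,"yaw":0},{"grip":0.09,"x":-0.04,"y":0,"z":0,"yaw":0},{"grip":0.09,"x":-0.06,"y":0,"z":0,"yaw":0},{"grip":0.09,"x":-0.06,"y":0,"z":0,"yaw":0},{"grip":0.09,"x":-0.06,"y":0,"z":0,"yaw":0}]'
python3 - <<'E'
from h import *
for i in range(4): im=grab_frame("wrist")
c=camera_model("wrist");g=cv2.cvtColor(im,cv2.COLOR_RGB2GRAY).astype(int)
C=np.array([561,137,0.]);a=np.radians(10.5);u=np.array([np.cos(a),np.sin(a),0])
p=[proj("wrist",C+k*u+np.array([0,0,z]),c) for k,z in ((37.5,5),(33,93),(-33,93),(0,93))];print(np.round(p,1))
x=int(p[3][0]);y=int(p[3][1]);print(list(map(int,g[int(p[0][1])-14:int(p[2][1])+14:2,x])),int(p[0][1])-14);print(list(map(int,g[y,x-60:x+60:2])),x-60)
E
```

```text
time_s: 32.47
ee_pos: [500.7, 125.8, 230.5]
ee_rot: [180.0, -0.1, 10.5]
force: [0.9, -0.4, -0.1]
gripper_width: 89.8
gripper_force: 0.0
[[256.5  85.8]
 [256.6  84.6]
 [256.6 155.6]
 [256.6 121.2]]
[148, 148, 151, 149, 146, 147, 149, 128, 133, 145, 142, 139, 132, 139, 143, 142, 141, 138, 140, 142, 139, 143, 141, 140, 139, 141, 141, 139, 136, 136, 138, 139, 139, 137, 141, 140, 129, 133, 137, 138, 122, 110, 134, 140, 139, 141, 138, 136, 138] 71
[141, 141, 141, 140, 141, 141, 141, 141, 141, 140, 142, 141, 141, 128, 119, 131, 140, 141, 140, 131, 139, 140, 140, 141, 137, 137, 136, 139, 140, 140, 141, 139, 138, 139, 141, 142, 139, 139, 140, 140, 138, 134, 132, 140, 141, 141, 120, 120, 139, 140, 139, 140, 140, 140, 139, 139, 139, 139, 139, 243] 196
```

```bash
python3 -c "
from workcell import *
print(job_done())"
```

```text
the job is handed in; nothing more can be done
None
```

The three beakers are nested mouth down on the tray: medium over small, then large over both. All are released with the arm clear, and I handed the job in at about 32.7 s. The final wrist-camera readings match the set standing seated and upright. The call to hand in returned no verdict.

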